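# Load the block dryer and click its door shut

### The arm

A 6-joint arm with a two-finger parallel gripper is mounted at the origin on a cart in front of the work surface, level with it; the furniture and walls round the work are solid. World frame = base frame: x ahead of the robot, y to its left, z up, the work surface at z = 0. Lengths are in m, angles in rad, forces in N, time in s.
With the tool pointing down it reaches from about 0.35 to 0.975 m from the base axis. Payload 4.9 kg.
Tool frame: the origin (TCP) lies on the mounting face of the last link; the fingertips stand 173 mm ahead of it and the grasp point (between the pads) lies 155 mm ahead of it (tcp_to_grasp is the distance from the TCP to the grasp point, in m); z points along the fingers, y is the line along which they close (so a half turn about z gives the same grasp; the last joint's range is limited). The gripper opens to 85 mm and grips with 20 to 120 N. Pads are 22 mm wide; open, the fingers measure 114 mm over their backs; the gripper's body (76 mm by 85 mm) begins 54 mm behind the grasp point. The pads swing forward as they close: fully open they stand 13 mm farther back than shut.
Start: joints at [-1.352, 0.053, 1.613, -0, 1.476, -0.119], TCP at [0.207, -0.59, 0.405] pointing down, gripper open.
Joint ranges: [-3.01, 3.01], [-1.01, 2.22], [0.06, 2.58], [-1.02, 4.17], [0.09, 2.62], [-3.14, 3.14]. Speed limits (rad/s): [2.57, 2.57, 3.14, 3.14, 3.14, 3.14].

### API

Orientations are given as a rotation vector (axis times angle).
In Python, from station import get_obs, get_image, calibration, finish_job, tcp_to_grasp gives the robot as it stands. The module is installed in compiled form; this text tells all that it offers.
- The arm moves only by the tool arm_command, never from a script. Its argument "plan" is a list that holds one entry, the list of rows, each a list of 6 numbers: the shift along the tool's x, y, z in cm, then the turn, a rotation vector about the tool's x, y, z in rad. A call has 1 to 12 rows; each row is the pose to reach, as a shift and turn from the pose commanded when the call began, along the tool's axes at that moment; what a row does not reach only later rows make up. A row lasts 1/12 s, in which the tool goes at most 41.7 mm and 7.16 degrees, less where a joint would pass 70% of its speed; a pose out of reach is approached as far as the arm can. A call with a gripper value outside its range is refused whole. "gripper" is the closure, from -1 (fully open) to 1 (shut), set as the call begins (left out, the last holds). The fingers move at their own pace and stop on an object; "force" is the grip in N (left out, the last holds). Time passes only in rows, so rows that repeat a pose let the fingers close. It gives the time, the measured TCP pose, the force, the opening and the grip force at its end, in the units of the state.
- get_obs(): the state, without advancing time (a new reading comes with each control period).
- get_image(name): name is "scene" or "top" or "wrist"; returns (picture, depth): 480x640x3 uint8, blue, green, red; 480x640 float32, m along the optical axis (not along the pixel's ray), 0 where there is no reading.
- calibration(name): a dict with "fx", "fy", "cx", "cy" (pixels), "pose" (4x4, takes a point from camera to world coordinates). Camera axes: x right, y up, looking along -z (the intrinsics and any distortion apply to the point x, -y, -z); pixel columns grow to the right and rows downward; lengths in m; the calibration is good to about 2 mm. A picture is of the moment at which its call begins: read the wrist's pose just before it. calibration takes no time and is no camera call; for the wrist camera it gives the pose at the moment of the call.
- finish_job(): hands the job in; it is judged then, once.
The state is a dict: "t": time; "q": joint angles; "dq": joint speeds; "effort": joint torques, N m; "tool_pos": TCP position; "tool_rot": TCP orientation; "contact_force": force on the tool from outside, world axes, zero at the start; "wrist_torque": the same for the moment, N m; "opening": finger opening in m; "grip_force": force on a finger pad.
Only numpy, scipy, OpenCV 4.12 (cv2) and the standard library are available. Lean on these libraries where they do the work, as an engineer would, in place of code of your own. Each camera call takes 0.05 s, during which the arm holds its last target. There are 200 camera calls.

### The job

Lift the clear dust cover off its stand and set it aside, lay every wooden blank flat on the floor of the drying cabinet's pulled-out tray (side by side, not stacked), then push the tray fully home. Then push the cabinet door shut, without slamming it, until it snaps over its catch and stays shut, and finish with the dust cover back in place on its empty stand, sitting inside the rim. Leave the phone, the eraser and the whetstone alone.

Things in the scene. Friction and masses are not known exactly. Their poses are not given: they have to be found in the camera images.
- blank_a_mid (a point): wooden blank a, loose, small pale wooden block 32 x 75 x 18 mm (body x, y, z), 0.06 kg; the point is its centre, half-way up, its axes those of the block. It may be absent (None from the start).
- blank_b_mid (a point): wooden blank b, loose, chunky pale wooden block 45 x 50 x 22 mm (body x, y, z), 0.06 kg; the point is its centre, half-way up, its axes those of the block. It may be absent (None from the start).
- blank_c_mid (a point): wooden blank c, loose, thin reddish-brown wooden slat 28 x 90 x 12 mm (body x, y, z), 0.06 kg; the point is its centre, half-way up, its axes those of the block. It may be absent (None from the start).
- cover_handle (a point): middle of the handle bar of the loose clear dust cover. The cover is a clear box open below, 116 (x) x 216 (y) mm outside, 45 mm high, walls 3 mm, about 0.22 kg, with a dark wooden handle bar 12 mm wide, 12 mm high and 100 mm long (along the cover's y) on two thin steel posts 80 mm apart; the point is 77 mm above the cover's lower edge and 32 mm above its flat top. Axes are the cover's own.
- stand_floor (a point): middle of the floor of the wooden blank stand, a fixed shallow board 140 (x) x 240 (y) mm; its floor is 8 mm above the table and is bounded by a rim 5 mm high and 6 mm wide. Inside the rim it is 128 x 228 mm, so the cover stands inside the rim with about 6 mm of play on each side, its long side along the stand's y. The blanks lie in a row along y on this floor, under the cover, their lengths across the row, about 66 mm apart.
- dust_cover: the clear dust cover as a whole; origin in the middle of its lower edge. The table beside the stand on its far side from the cabinet (+y), between x = 0.42 and 0.56 m, is clear for setting it aside.
- tray_middle (a point): middle of the tray's floor (on its upper face, about 52 mm above the table); axes as the cabinet's: x points straight into the cabinet, y to the left, z up. Aluminium tray, inside 115 (x) x 215 (y) mm, side and rear walls 10 mm high above the floor, front plate 42 mm high above the floor and 8 mm thick. Pulled out, its middle stands about 80 mm in front of the cabinet; only the part in front of the cabinet is open above.
- tray_front (a point): centre of the outer face of the tray's front plate, 32 mm above the tray floor (10 mm below the plate's top edge): push here along +x of the tray to slide it in
- tray (a joint): how far the tray is pulled out, m: 0 = fully home against its stop, up to 0.145. It slides with about 1.5 N of friction and stays where it is left. A door swung shut over a tray that is still out strikes the tray.
- dryer_door (a joint): opening angle of the cabinet door, rad: 0 = shut, up to 2.3. The door is hung at the cabinet's right-hand side (-y) on an upright hinge and swings towards the robot. It moves freely and stays where it is left; a spring roller catch resists it in about the last 0.08 rad (about 5 N of push at 170 mm from the hinge), then snaps over and holds it shut at 0. Short of that the catch pushes it open again a little.
- door_hinge (a point): on the hinge axis, half-way up the door (about 82 mm above the table); x is the door's inward normal, y runs along the door away from the hinge. Door 250 mm wide, 78 mm high (its top edge 120 mm above the table), 12 mm thick about this point's plane, with a small black pull, 14 mm proud, on the outside 232 mm from the hinge.
- door_push (a point): point on the outside face of the door, 170 mm from the hinge and 19 mm below its top edge; x is the door's inward normal
- dryer_mouth (a point): middle of the lower front opening of the fixed drying cabinet, in its front plane at tray floor height; x points into the cabinet, y left. Cabinet 190 deep (x) x 250 wide (y) x 120 mm high, flat roof, a 42 mm plinth with controls below the tray. The tray front stands 5 mm proud of the front plane when home; a 14 mm flange round the inside of the shut door leaves room for it.
- stone: a whetstone, 50 x 150 x 22 mm, a bystander on the table, to be left alone; origin at the centre of its underside
- handset: a black phone lying flat, 77 x 160 x 8 mm, a bystander on the table, to be left alone; origin at the centre of its underside
- rubber: a small white and blue eraser, 21 x 45 x 13 mm, a bystander on the table, to be left alone; origin at the centre of its underside

How it is judged:
By the outcome, as a careful person would: the job done as asked, in the order asked, and still so for the second after the job is handed in, with the robot touching nothing.
Of blank_a, blank_b, blank_c only 2 to 3 are there at a start; the rules pass over those that are not, and their reading is None.
At some moment in a run one of blank_a, blank_b, blank_c may be knocked a few centimetres aside while the robot is not near it.
Once in a run the grip may slacken for a moment while it holds something.
It also fails if it takes over 208 s, if anything falls off the work surface, if the arm or the gripper's body presses on something with over 40 N, if the wrist force passes 120 N, or if a joint passes its speed limit or range.

## Working session

There is one attempt and no reset: what is moved stays moved. The work goes in short steps, Python scripts to look and compute and a tool call to move; the robot and the scene stay as the last step left them, time stands still between calls to the robot, and variables do not carry over. Pictures are saved under pics/ and viewed, at most 14 in all, crops included, and the job is handed in when it is done.

Besides the shell and the picture viewer there is one more tool, called after ">>>" by a JSON object that holds its "op" and its "data", one argument or row to a line. arm_command: Moves the arm, as the interface text tells. Its arguments: {"type":"object","properties":{"plan":{"type":"array"},"gripper":{"type":"number"},"force":{"type":"number"}},"required":["plan"]}

```bash
mkdir -p pics; ls
cat > h.py <<'E'
import numpy as np, cv2
from scipy.spatial.transform import Rotation as R
from station import get_obs,get_image,calibration,finish_job,tcp_to_grasp
def snap(name,fn=None):
    c=calibration(name); im,d=get_image(name)
    np.savez('last_%s.npz'%name,im=im,d=d,pose=c['pose'],k=[c['fx'],c['fy'],c['cx'],c['cy']])
    if fn: cv2.imwrite('pics/'+fn,im)
    return im,d,c
def cloud(name):
    z=np.load('last_%s.npz'%name); fx,fy,cx,cy=z['k']; d=z['d']
    v,u=np.mgrid[0:480,0:640]
    p=np.stack([(u-cx)/fx*d,-(v-cy)/fy*d,-d],-1)
    return p@z['pose'][:3,:3].T+z['pose'][:3,3]
def ray(name,u,v,zw):
    z=np.load('last_%s.npz'%name); fx,fy,cx,cy=z['k']
    r=z['pose'][:3,:3]@np.array([(u-cx)/fx,-(v-cy)/fy,-1]); o=z['pose'][:3,3]
    return o+r*(zw-o[2])/r[2]
def rel(pos,yaw=None,o=None):
    "row needed: grasp point to pos, tool down, tool y axis heading yaw (world)"
    o=o or get_obs(); Rc=R.from_rotvec(o['tool_rot'])
    if yaw is None: Rt=Rc
    else:
        best=None
        for k in (0,np.pi):
            a=yaw+k; y=np.array([np.cos(a),np.sin(a),0]); z=np.array([0,0,-1.]); x=np.cross(y,z)
            Rt_=R.from_matrix(np.stack([x,y,z],1)); m=(Rc.inv()*Rt_).magnitude()
            if best is None or m<best[0]: best=(m,Rt_)
        Rt=best[1]
    t=np.array(pos)-Rt.apply([0,0,tcp_to_grasp])
    return np.round(np.r_[Rc.inv().apply(t-o['tool_pos'])*100,(Rc.inv()*Rt).as_rotvec()],3)
E
python3 - <<'E'
from h import *
o=get_obs();print({k:np.round(v,3) for k,v in o.items()}, tcp_to_grasp)
for n in('scene','top'):
    im,d,c=snap(n,n+'0.png');print(n,c['fx'],c['cx'],c['cy'],c.keys(),np.round(c['pose'],3).tolist(),(d>0).mean())
E
```

```text
pics
{'t': np.float64(0.0), 'q': array([-1.352,  0.053,  1.614,  0.   ,  1.476, -0.119]), 'dq': array([-0.001,  0.   ,  0.001,  0.001, -0.002,  0.   ]), 'effort': array([ 2.0000e-03, -3.9369e+01, -3.7017e+01, -0.0000e+00,  7.0000e-03,
        0.0000e+00]), 'tool_pos': array([ 0.207, -0.589,  0.403]), 'tool_rot': array([-3.095, -0.528,  0.   ]), 'contact_force': array([0.329, 0.179, 0.011]), 'wrist_torque': array([-0.031, -0.033,  0.036]), 'grip_force': np.float64(0.0), 'opening': np.float64(0.085)} 0.1547
scene 527.5028598502699 309.56251389301354 248.50243942965392 dict_keys(['fx', 'fy', 'cx', 'cy', 'pose']) [[-0.814, 0.434, -0.387, 0.012], [-0.581, -0.593, 0.557, 0.768], [0.012, 0.678, 0.735, 1.074], [0.0, 0.0, 0.0, 1.0]] 0.9959830729166667
top 565.9262892590785 314.4334951000788 232.74719327494907 dict_keys(['fx', 'fy', 'cx', 'cy', 'pose']) [[-0.021, 0.991, -0.134, 0.356], [-1.0, -0.023, -0.011, -0.016], [-0.014, 0.133, 0.991, 1.479], [0.0, 0.0, 0.0, 1.0]] 0.9958040364583334
```

View pics/scene0.png

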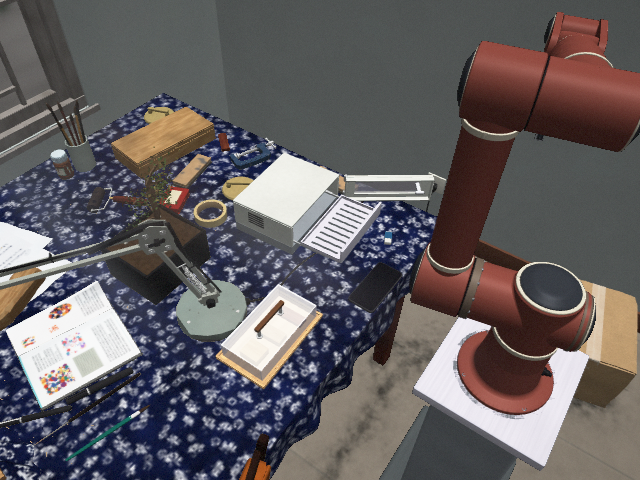

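View pics/top0.png

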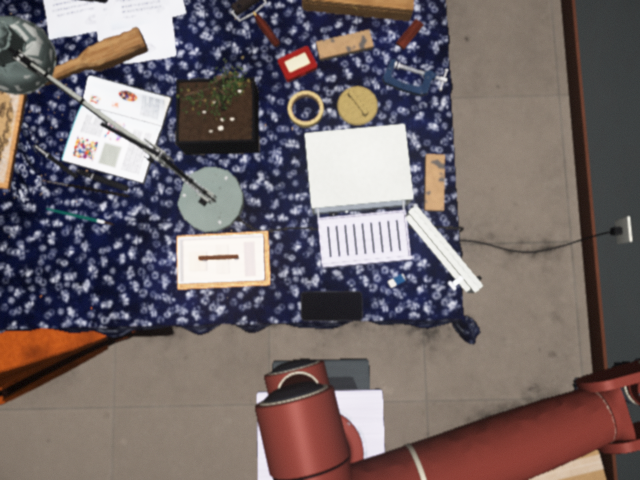

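The scene picture shows the stand and cover at (270,330), with the handle bar from (258,330) to (283,302). The cabinet is at (290,195), tray at (340,225), open door at (390,185), phone at (377,285) and eraser at (388,237). In the top picture the bar runs (198,257)-(238,257), the stand is (176–270, 232–290), and the tray is (320–410, 210–268).

Run:
```python
from h import *
T=cloud('top');S=cloud('scene')
f=lambda P,u,v:np.round(np.median(P[v-1:v+2,u-1:u+2].reshape(-1,3),0),3)
for n,u,v in [('handleL',200,258),('handleM',219,257),('handleR',237,257),('stand tl',179,235),('tr',267,234),('br',269,285),('bl',179,288),('inside',205,272),('lamp base',225,190),('lampmid',205,195),('lamparm',150,150),('cabroof',360,165),('cab fl',317,205),('cab fr',410,203),('tray fl',322,264),('tray fr',409,261),('trayfloor',365,238),('door hinge',413,211),('door end',475,288),('phone',332,307),('eraser',398,281),('stone',435,182),('lampTop',20,55),('stoneblk',435,200)]:
    print(n,f(T,u,v))
print('scene handle',f(S,270,317),f(S,260,328),f(S,282,304))
# ortho height stats around stand
m=(T[...,2]>0.07)&(T[...,2]<0.12)&(T[...,0]>.35)&(T[...,0]<.55)&(T[...,1]>.05)&(T[...,1]<.3)
print('bar',m.sum(),T[m].mean(0),T[m].min(0),T[m].max(0))
m=(S[...,2]>0.07)&(S[...,2]<0.12)&(S[...,0]>.35)&(S[...,0]<.55)&(S[...,1]>.05)&(S[...,1]<.3)
print('barS',m.sum(),S[m].mean(0),S[m].min(0),S[m].max(0))
for n in('top','scene'):
    im=np.load('last_%s.npz'%n)['im']
    cr=im[200:330,150:500] if n=='top' else im[150:400,200:460]
    cv2.imwrite('pics/c_%s.png'%n,cv2.resize(cr,None,fx=2.25 if n=='top' else 2.25,fy=2.25,interpolation=cv2.INTER_CUBIC))
```

```text
handleL [0.487 0.283 0.092]
handleM [0.489 0.236 0.092]
handleR [0.488 0.193 0.089]
stand tl [0.556 0.356 0.012]
tr [0.554 0.124 0.01 ]
br [0.421 0.121 0.002]
bl [0.418 0.355 0.008]
inside [0.455 0.278 0.052]
lamp base [0.669 0.231 0.035]
lampmid [0.642 0.267 0.107]
lamparm [0.693 0.336 0.336]
cabroof [ 0.706 -0.117  0.118]
cab fl [ 0.608 -0.009  0.12 ]
cab fr [ 0.629 -0.254  0.002]
tray fl [ 0.471 -0.018  0.06 ]
tray fr [ 0.476 -0.246 -0.   ]
trayfloor [ 0.532 -0.128  0.051]
door hinge [ 0.587 -0.241  0.121]
door end [ 0.398 -0.381  0.121]
phone [ 0.361 -0.041  0.01 ]
eraser [ 0.423 -0.212  0.016]
stone [ 0.68  -0.319  0.023]
lampTop [0.943 0.656 0.268]
stoneblk [ 0.632 -0.316  0.026]
scene handle [0.482 0.246 0.089] [0.482 0.282 0.086] [0.483 0.2   0.088]
bar 203 [0.48967806 0.23843047 0.09089799] [0.48376149 0.18937552 0.08048199] [0.49647328 0.28768949 0.09789134]
barS 249 [0.4852101  0.24514978 0.0884828 ] [0.47904703 0.19213559 0.07009076] [0.49332491 0.29340866 0.09548218]
```

View pics/c_scene.png

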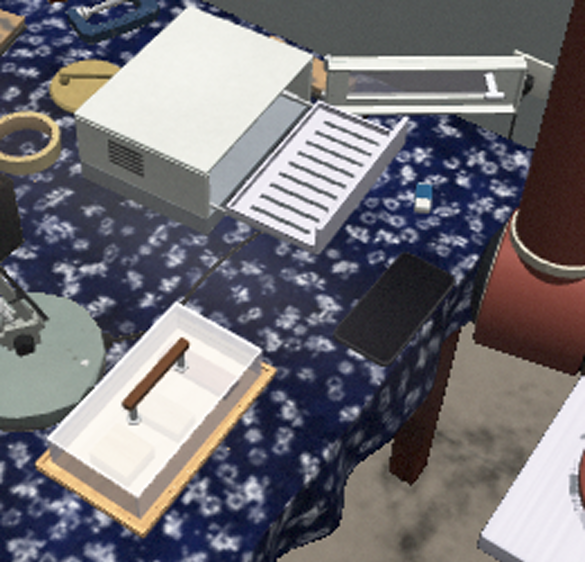

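The enlarged crop shows the bar from (130,403) to (183,347) with two clear blank shapes below it, at (122,460) and (165,418). There may be a third at (210,375). Depth puts the bar centre at about (0.487, 0.241, 0.085), which agrees with 8+77 mm.

Run:
```python
from h import *
print(rel([.487,.20,.25],0), np.round(calibration('wrist')['pose'],3).tolist())
```

```text
[ 5.2574e+01 -6.5205e+01  2.1000e-02 -2.0000e-03 -1.0000e-03 -1.2330e+00] [[0.333, 0.909, 0.25, 0.27], [-0.943, 0.321, 0.087, -0.566], [-0.001, -0.265, 0.964, 0.373], [0.0, 0.0, 0.0, 1.0]]
```

>>> {"op": "arm_command", "data": {
  "plan": [
    [[52.6,-65.2,0,0,0,-1.233],[52.6,-65.2,0,0,0,-1.233],[52.6,-65.2,0,0,0,-1.233],[52.6,-65.2,0,0,0,-1.233],[52.6,-65.2,0,0,0,-1.233],[52.6,-65.2,0,0,0,-1.233],[52.6,-65.2,0,0,0,-1.233],[52.6,-65.2,0,0,0,-1.233],[52.6,-65.2,0,0,0,-1.233],[52.6,-65.2,0,0,0,-1.233],[52.6,-65.2,0,0,0,-1.233],[52.6,-65.2,0,0,0,-1.233]]
  ]
}}

```text
t: 1.1
tool_pos: [0.3742, -0.1164, 0.4045]
tool_rot: [2.222, 2.221, 0.0]
contact_force: [1.4, -0.3, -0.4]
opening: 0.0856
grip_force: 0.0
```

Run:
```python
from h import *
o=get_obs();print(o['q'],o['tool_pos'],o['t'],rel([.487,.20,.25],0))
```

```text
[-4.92161525e-01 -5.59152868e-01  2.11880802e+00  2.66300346e-05
  1.58141986e+00 -4.91708334e-01] [ 0.37418524 -0.11643037  0.40446214] 1.1 [ 3.1648e+01  1.1267e+01 -2.5000e-02  0.0000e+00  0.0000e+00 -0.0000e+00]
```

>>> {"op": "arm_command", "data": {
  "plan": [
    [[31.6,11.3,0,0,0,0],[31.6,11.3,0,0,0,0],[31.6,11.3,0,0,0,0],[31.6,11.3,0,0,0,0],[31.6,11.3,0,0,0,0],[31.6,11.3,0,0,0,0],[31.6,11.3,0,0,0,0],[31.6,11.3,0,0,0,0],[31.6,11.3,0,0,0,0],[31.6,11.3,0,0,0,0],[31.6,11.3,0,0,0,0],[31.6,11.3,0,0,0,0]]
  ]
}}

```text
t: 2.1
tool_pos: [0.4871, 0.1967, 0.4044]
tool_rot: [2.223, 2.22, -0.001]
contact_force: [-0.7, -0.1, -0.1]
opening: 0.0853
grip_force: 0.0
```

Run:
```python
from h import *
o=get_obs();print(o['q'],o['tool_pos'],o['t'])
im,d,c=snap('wrist','w1.png'); W=cloud('wrist');print(np.round(c['pose'],3).tolist())
m=(W[...,2]>0.082)&(W[...,2]<0.1)&(W[...,0]>.4)&(W[...,0]<.55)&(W[...,1]>.05)&(W[...,1]<.35)
print('bar',m.sum(),np.median(W[m],0),W[m].min(0),W[m].max(0))
```

```text
[ 2.42060399e-01 -1.87894647e-01  1.84242426e+00 -3.55588829e-04
  1.48764967e+00  2.43213538e-01] [0.4871109  0.19665791 0.40442126] 2.1
[[1.0, -0.001, 0.001, 0.487], [0.0, 0.964, 0.265, 0.264], [-0.001, -0.265, 0.964, 0.374], [0.0, 0.0, 0.0, 1.0]]
bar 2400 [0.4894155  0.2461493  0.09095835] [0.48255799 0.19259827 0.08656794] [0.49629469 0.29242704 0.09376396]
```

View pics/w1.png

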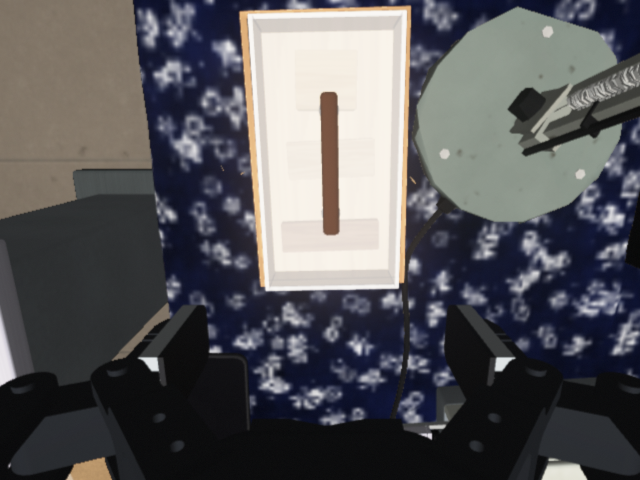

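The wrist picture shows the bar from (329,95) to (331,233). Three blanks lie below it: b near (326,80), a near (330,158) and c near (330,236). The lamp base is clear on the right.

Run:
```python
from h import *
W=cloud('wrist')
m=(W[...,2]>0.086)&(W[...,2]<0.1)&(W[...,0]>.4)&(W[...,0]<.55)&(W[...,1]>.05)&(W[...,1]<.35)
p=W[m][:,:2]; q=p.mean(0); print(q, np.polyfit(p[:,1],p[:,0],1))
# stand centre from rim corners at z .013
for u,v in [(241,10),(411,8),(405,285),(262,288)]: print(ray('wrist',u,v,.013))
print('cover top corners',[np.round(ray('wrist',u,v,.053),4) for u,v in [(246,14),(409,8),(400,288),(266,290)]])
print(rel([q[0],.2425,.17],0),rel([q[0],.2425,.087],0))
```

```text
[0.4893454 0.2450244] [-0.01937383  0.49409246]
[0.41740481 0.36239658 0.013     ]
[0.5554861  0.36381469 0.013     ]
[0.5633031  0.12386767 0.013     ]
[0.42411551 0.1206492  0.013     ]
cover top corners [array([0.4286, 0.3489, 0.053 ]), array([0.5465, 0.3528, 0.053 ]), array([0.5507, 0.1367, 0.053 ]), array([0.4345, 0.1347, 0.053 ])]
[ 4.610e+00  2.140e-01  7.991e+00 -0.000e+00  0.000e+00 -2.000e-03] [ 4.6120e+00  2.1500e-01  1.6291e+01 -0.0000e+00  0.0000e+00 -2.0000e-03]
```

>>> {"op": "arm_command", "data": {
  "plan": [
    [[4.6,0.2,6,0,0,-0.02],[4.6,0.2,6,0,0,-0.02],[4.6,0.2,8,0,0,-0.02],[4.6,0.2,10,0,0,-0.02],[4.6,0.2,12,0,0,-0.02],[4.6,0.2,14,0,0,-0.02],[4.6,0.2,16,0,0,-0.02],[4.6,0.2,16.3,0,0,-0.02],[4.6,0.2,16.3,0,0,-0.02]]
  ],
  "gripper": -1
}}

```text
t: 2.9
tool_pos: [0.4888, 0.2423, 0.2404]
tool_rot: [-2.2, -2.241, 0.005]
contact_force: [0.1, 0.6, 0.6]
opening: 0.0851
grip_force: 0.0
```

>>> {"op": "arm_command", "data": {
  "plan": [
    [[0,0,0,0,0,0],[0,0,0,0,0,0],[0,0,0,0,0,0],[0,0,0,0,0,0],[0,0,0,0,0,0],[0,0,0,0,0,0],[0,0,0,0,0,0],[0,0,0,0,0,0],[0,0,0,0,0,0],[0,0,0,0,0,0],[0,0,0,0,0,0],[0,0,0,0,0,0]]
  ],
  "gripper": 1,
  "force": 80
}}

```text
t: 3.9
tool_pos: [0.4896, 0.2437, 0.2424]
tool_rot: [2.199, 2.243, 0.001]
contact_force: [-1.3, -0.0, 5.0]
opening: 0.0103
grip_force: 79.0
```

>>> {"op": "arm_command", "data": {
  "plan": [
    [[0,0,-1,0,0,0],[0,0,-2,0,0,0],[0,0,-3,0,0,0],[0,0,-4,0,0,0],[0,0,-6,0,0,0],[0,0,-8,0,0,0],[0,0,-10,0,0,0],[0,0,-12,0,0,0],[0,0,-12,0,0,0]]
  ]
}}

```text
t: 4.65
tool_pos: [0.4905, 0.244, 0.3678]
tool_rot: [2.196, 2.24, 0.014]
contact_force: [0.7, 0.5, -0.8]
opening: 0.0106
grip_force: 78.4
```

Run:
```python
from h import *
print(get_obs()['contact_force'])
print(rel([.489,.50,.25],.02),rel([.489,.50,.095],.02))
```

```text
[ 0.73061519  0.54565346 -0.84526288]
[ 2.5613e+01  4.0100e-01 -3.6120e+00  9.0000e-03 -3.0000e-03  0.0000e+00] [ 2.5568e+01  2.5800e-01  1.1887e+01  9.0000e-03 -3.0000e-03  0.0000e+00]
```

Run:
```python
from h import *
o=get_obs();print(o['t'],o['contact_force'],o['opening'])
im,d,c=snap('scene'); 
cv2.imwrite('pics/s2.png',cv2.resize(im[100:400,150:500],None,fx=1.6,fy=1.6))
```

```text
4.65 [ 0.73061519  0.54565346 -0.84526288] 0.010640006045013648
```

View pics/s2.png

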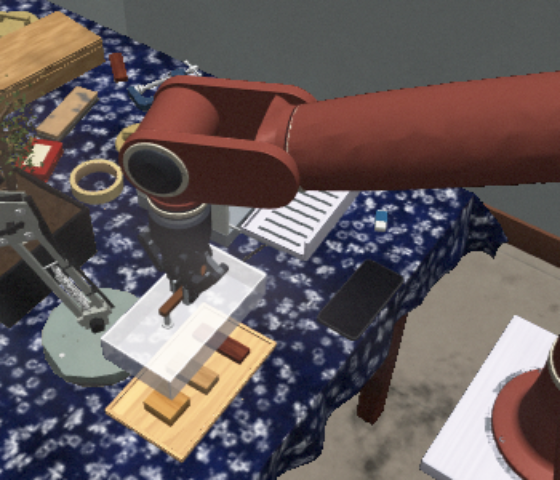

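The picture shows the cover hanging level from the gripper at (185,325). The blanks on the stand are c at (230,343), a at (203,378) and b at (167,404).

>>> {"op": "arm_command", "data": {
  "plan": [
    [[4,0,0,0,0,0],[7,0,0,0,0,0],[10,0,0,0,0,0],[13,0,0,0,0,0],[16,0,0,0,0,0],[19,0,0,0,0,0],[22,0,0,0,0,0],[24,0,0,0,0,0],[25.6,0,0,0,0,0],[25.6,0,0,0,0,0],[25.6,0,3,0,0,0],[25.6,0,5,0,0,0]]
  ]
}}

```text
t: 5.7
tool_pos: [0.484, 0.4992, 0.3099]
tool_rot: [2.198, 2.244, -0.001]
contact_force: [-0.3, -0.9, -3.1]
opening: 0.01
grip_force: 78.3
```

>>> {"op": "arm_command", "data": {
  "plan": [
    [[0,0,2,0,0,0],[0,0,4,0,0,0],[0,0,5.5,0,0,0],[0,0,6,0,0,0],[0,0,6,0,0,0],[0,0,6,0,0,0]]
  ]
}}

```text
t: 6.2
tool_pos: [0.4844, 0.4994, 0.252]
tool_rot: [2.199, 2.243, 0.0]
contact_force: [-0.5, -0.6, -1.3]
opening: 0.0099
grip_force: 78.3
```

Target is about 0.2345, so go down another 1.7 cm slowly.

>>> {"op": "arm_command", "data": {
  "plan": [
    [[0,0,0.7,0,0,0],[0,0,1.2,0,0,0],[0,0,1.5,0,0,0],[0,0,1.7,0,0,0],[0,0,1.7,0,0,0],[0,0,1.7,0,0,0]]
  ]
}}

```text
t: 6.7
tool_pos: [0.4843, 0.4996, 0.2348]
tool_rot: [2.199, 2.244, 0.0]
contact_force: [0.5, 0.4, -2.1]
opening: 0.0103
grip_force: 78.4
```

>>> {"op": "arm_command", "data": {
  "plan": [
    [[0,0,0.1,0,0,0],[0,0,0.2,0,0,0],[0,0,0.3,0,0,0],[0,0,0.3,0,0,0]]
  ]
}}

```text
t: 7.03
tool_pos: [0.4845, 0.4997, 0.2345]
tool_rot: [2.199, 2.244, 0.0]
contact_force: [-3.9, -4.4, 8.7]
opening: 0.0101
grip_force: 79.9
```

>>> {"op": "arm_command", "data": {
  "plan": [
    [[0,0,0,0,0,0],[0,0,0,0,0,0],[0,0,0,0,0,0],[0,0,0,0,0,0],[0,0,0,0,0,0],[0,0,0,0,0,0],[0,0,0,0,0,0],[0,0,0,0,0,0],[0,0,-3,0,0,0],[0,0,-6,0,0,0],[0,0,-9,0,0,0],[0,0,-12,0,0,0]]
  ],
  "gripper": -1
}}

```text
t: 8.03
tool_pos: [0.4841, 0.4994, 0.3528]
tool_rot: [-2.199, -2.243, 0.001]
contact_force: [1.1, -0.1, 0.5]
opening: 0.0851
grip_force: 0.0
```

Run:
```python
from h import *
print(get_obs()['contact_force'],rel([.489,.20,.26],np.pi/2),rel([.489,.20,.26],0))
```

```text
[ 1.07891863 -0.1167042   0.54164341] [-2.9942e+01 -1.1200e-01 -6.1830e+00 -1.0000e-03 -0.0000e+00 -1.5510e+00] [-2.9942e+01 -1.1200e-01 -6.1830e+00 -0.0000e+00  0.0000e+00  2.0000e-02]
```

>>> {"op": "arm_command", "data": {
  "plan": [
    [[-26,0,-6,0,0,-1.551],[-26,0,-6,0,0,-1.551],[-26,0,-6,0,0,-1.551],[-26,0,-6,0,0,-1.551],[-26,0,-6,0,0,-1.551],[-26,0,-6,0,0,-1.551],[-26,0,-6,0,0,-1.551],[-26,0,-6,0,0,-1.551],[-26,0,-6,0,0,-1.551],[-26,0,-6,0,0,-1.551],[-26,0,-6,0,0,-1.551],[-26,0,-6,0,0,-1.551]]
  ]
}}

```text
t: 9.03
tool_pos: [0.4894, 0.2393, 0.4119]
tool_rot: [0.088, 3.14, 0.0]
contact_force: [-0.1, 0.5, -0.3]
opening: 0.0856
grip_force: 0.0
```

>>> {"op": "arm_command", "data": {
  "plan": [
    [[0,0,0,0,0,-0.09],[0,0,0,0,0,-0.09],[0,0,0,0,0,-0.09],[0,0,0,0,0,-0.09]]
  ]
}}

```text
t: 9.37
tool_pos: [0.4894, 0.2395, 0.4117]
tool_rot: [-0.041, 3.141, 0.0]
contact_force: [0.4, -0.4, 0.7]
opening: 0.0857
grip_force: 0.0
```

Run:
```python
from h import *
o=get_obs();print(o['q'],o['tool_pos'],o['t'],rel([.489,.24,.26],np.pi/2))
im,d,c=snap('wrist','w2.png')
```

```text
[ 3.18570905e-01 -1.43450894e-01  1.79101048e+00  1.04752033e-05
  1.49396402e+00 -1.27834199e+00] [0.48941253 0.23954269 0.41173013] 9.3667 [ 0.04   0.047 -0.297  0.     0.     0.026]
```

View pics/w2.png

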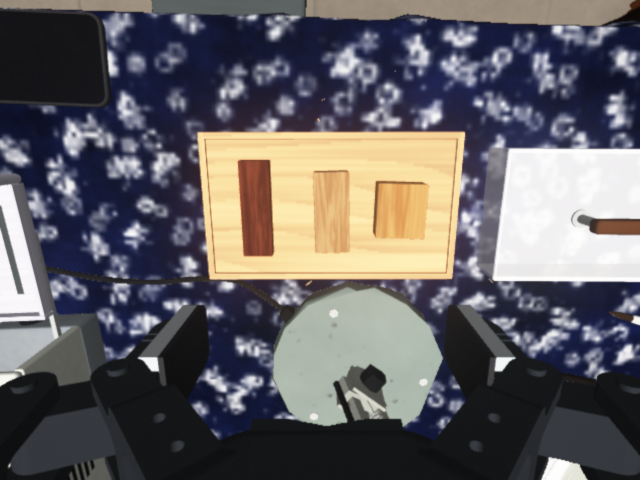

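The picture shows all three blanks on the stand: c at (256,208), a at (331,211) and b at (401,210). The cover stands aside at (570,215).

```bash
cat >> h.py <<'E'
def blobs(name,box,zlo,zhi,amin=300):
    W=cloud(name); m=((W[...,2]>zlo)&(W[...,2]<zhi)&(W[...,0]>box[0])&(W[...,0]<box[1])&(W[...,1]>box[2])&(W[...,1]<box[3])).astype(np.uint8)
    m=cv2.morphologyEx(m,cv2.MORPH_OPEN,np.ones((3,3)))
    n,l,s,_=cv2.connectedComponentsWithStats(m); out=[]
    for i in range(1,n):
        if s[i,4]<amin: continue
        p=W[l==i]; zt=np.percentile(p[:,2],70); p=p[p[:,2]>zt-.004]
        r=cv2.minAreaRect((p[:,:2]*1000).astype(np.float32)); bx=cv2.boxPoints(r)
        e=[bx[1]-bx[0],bx[2]-bx[1]]; L=max(e,key=np.linalg.norm); a=np.arctan2(L[1],L[0])
        a=(a+np.pi/2)%np.pi-np.pi/2
        print('c',np.round(r[0],1),'size',np.round(sorted(r[1]),1),'long-axis yaw',round(a,3),'ztop',round(zt,4),'n',s[i,4])
E
python3 - <<'E'
from h import *
W=cloud('wrist'); print('floor',W[205,300],W[205,230])
blobs('wrist',(.435,.545,.14,.345),.0145,.05)
# tray / cabinet from the top and scene cameras
for n in('top','scene'):
    W=cloud(n); m=(W[...,2]>.045)&(W[...,2]<.058)&(W[...,0]>.44)&(W[...,0]<.62)&(W[...,1]>-.26)&(W[...,1]<0.02)
    r=cv2.minAreaRect((W[m][:,:2]*1000).astype(np.float32));print(n,'tray',r)
    m=(W[...,2]>.113)&(W[...,2]<.127)&(W[...,0]>.58)&(W[...,0]<.85)&(W[...,1]>-.24)&(W[...,1]<0.06)
    r=cv2.minAreaRect((W[m][:,:2]*1000).astype(np.float32));print(n,'roof',r)
E
```

```text
floor [0.48628319 0.21528445 0.00996433] [0.48832649 0.14877493 0.00871018]
c [490.2 174.8] size [28.2 90. ] long-axis yaw 0.035 ztop 0.0206 n 2978
c [490.8 245. ] size [32.  75.3] long-axis yaw 0.049 ztop 0.0265 n 2858
c [486.3 307.7] size [45.4 50.2] long-axis yaw 0.007 ztop 0.0305 n 2905
top tray ((545.7010498046875, -129.9205780029297), (156.43124389648438, 261.1471862792969), 3.898810625076294)
top roof ((687.4544677734375, -112.91947937011719), (228.53623962402344, 250.5068359375), 3.3266868591308594)
scene tray ((542.917724609375, -97.60015106201172), (164.32411193847656, 208.73590087890625), 4.080733776092529)
scene roof ((598.2514038085938, 10.352357864379883), (0.0, 0.0), 0.0)
```

Run:
```python
from h import *
print(rel([.4865,.3077,.09],np.pi/2+.007),rel([.4865,.3077,.027],np.pi/2+.007))
```

```text
[ 0.112  6.818 16.702  0.     0.     0.02 ] [1.1200e-01 6.8180e+00 2.3002e+01 0.0000e+00 0.0000e+00 2.0000e-02]
```

>>> {"op": "arm_command", "data": {
  "plan": [
    [[0.1,6.8,3,0,0,0.02],[0.1,6.8,6,0,0,0.02],[0.1,6.8,9,0,0,0.02],[0.1,6.8,12,0,0,0.02],[0.1,6.8,15,0,0,0.02],[0.1,6.8,16.7,0,0,0.02],[0.1,6.8,16.7,0,0,0.02],[0.1,6.8,16.7,0,0,0.02]]
  ],
  "gripper": -0.45
}}

```text
t: 10.08
tool_pos: [0.4862, 0.3074, 0.2438]
tool_rot: [0.012, -3.139, 0.002]
contact_force: [-0.6, -1.2, 0.6]
opening: 0.0617
grip_force: 0.0
```

>>> {"op": "arm_command", "data": {
  "plan": [
    [[0,0,2,0,0,0],[0,0,4,0,0,0],[0,0,5,0,0,0],[0,0,5.7,0,0,0],[0,0,6.3,0,0,0],[0,0,6.3,0,0,0],[0,0,6.3,0,0,0]]
  ]
}}

```text
t: 10.67
tool_pos: [0.4869, 0.3076, 0.1825]
tool_rot: [-0.012, 3.14, 0.001]
contact_force: [-0.1, -0.0, 0.1]
opening: 0.0618
grip_force: 0.0
```

>>> {"op": "arm_command", "data": {
  "plan": [
    [[0,0,0,0,0,0],[0,0,0,0,0,0],[0,0,0,0,0,0],[0,0,0,0,0,0],[0,0,0,0,0,0],[0,0,0,0,0,0],[0,0,0,0,0,0],[0,0,0,0,0,0]]
  ],
  "gripper": 1,
  "force": 50
}}

```text
t: 11.33
tool_pos: [0.4872, 0.3079, 0.1831]
tool_rot: [-0.013, 3.139, 0.002]
contact_force: [-0.1, -0.5, 4.9]
opening: 0.0439
grip_force: 53.5
```

>>> {"op": "arm_command", "data": {
  "plan": [
    [[0,0,-2,0,0,0],[0,0,-5,0,0,0],[0,0,-8,0,0,0],[0,0,-11,0,0,0],[0,0,-14,0,0,0],[0,-3,-18,0,0,0],[0,-6,-20,0,0,0],[0,-9,-22,0,0,0],[0,-13,-22,0,0,0],[0,-17,-22,0,0,0],[0,-20,-22,0,0,0],[0,-23,-22,0,0,0]]
  ]
}}

```text
t: 12.33
tool_pos: [0.4878, 0.0758, 0.4013]
tool_rot: [0.012, -3.141, 0.0]
contact_force: [1.2, 0.5, 0.2]
opening: 0.0438
grip_force: 52.9
```

>>> {"op": "arm_command", "data": {
  "plan": [
    [[0,-3,0,0,0,-0.05],[0,-6,0,0,0,-0.05],[0,-10,0,0,0,-0.05],[0,-13,0,0,0,-0.05],[0,-16,0,0,0,-0.05],[0,-18,0,0,0,-0.05],[0,-20,0,0,0,-0.05],[0,-20,0,0,0,-0.05],[0,-20,0,0,0,-0.05]]
  ]
}}

```text
t: 13.08
tool_pos: [0.4897, -0.1231, 0.401]
tool_rot: [0.088, -3.139, -0.002]
contact_force: [0.7, -0.0, -0.8]
opening: 0.0439
grip_force: 52.9
```

Run:
```python
from h import *
o=get_obs();print(o['tool_pos'],o['t'],o['opening'])
im,d,c=snap('wrist','w3.png')
```

```text
[ 0.4897264  -0.12307878  0.40099014] 13.0833 0.04393620370060722
```

View pics/w3.png

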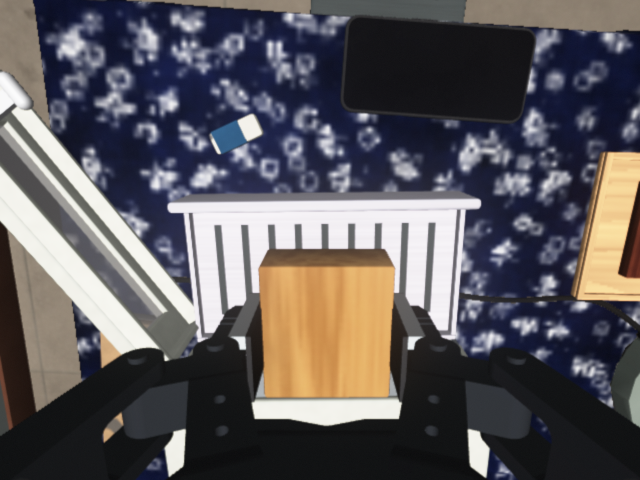

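The picture shows b in the fingers with the tray below. The tray's front plate edge runs (170,206)–(480,203), its side walls run (190,215)–(203,335) and (464,212)–(455,335), and the eraser and phone are on the near side.

Run:
```python
from h import *
W=cloud('wrist')
f=lambda u,v:np.round(np.median(W[v-1:v+2,u-1:u+2].reshape(-1,3),0),4)
print('plate top',[f(u,v) for u,v in[(190,207),(230,206),(325,205),(420,203),(460,203)]])
print('floor',[f(u,v) for u,v in[(205,240),(230,300),(440,240),(430,300)]])
for u,v in[(190,215),(203,335),(464,212),(455,335)]: print(ray('wrist',u,v,.062))
# row scan: heights across tray at v=260, v=320
for v in(225,260,320):
    z=W[v,:,2]; 
    for side in (range(180,215),range(440,475)):
        print(v,[(u,round(float(W[v,u,1]),4),round(float(z[u]),3)) for u in side if abs(z[u]-.06)<.015][::3])
```

```text
plate top [array([ 0.4764, -0.219 ,  0.094 ]), array([ 0.474 , -0.1909,  0.0939]), array([ 0.4696, -0.124 ,  0.0938]), array([ 0.4643, -0.0574,  0.094 ]), array([ 0.4627, -0.0293,  0.0942])]
floor [array([ 0.5117, -0.2214,  0.0524]), array([ 0.5641, -0.2012,  0.0521]), array([ 0.5003, -0.0269,  0.0525]), array([ 0.5543, -0.0284,  0.052 ])]
[ 0.48902193 -0.2300092   0.062     ]
[ 0.59366665 -0.22226409  0.062     ]
[ 0.47421227 -0.01390127  0.062     ]
[ 0.58127254 -0.00571248  0.062     ]
225 [(185, -0.2344, 0.062), (188, -0.2316, 0.063), (191, -0.2307, 0.058), (194, -0.2298, 0.054), (197, -0.2282, 0.051), (200, -0.2256, 0.052), (203, -0.2231, 0.052), (206, -0.2202, 0.053), (209, -0.2178, 0.053), (212, -0.2153, 0.053)]
225 [(440, -0.0282, 0.052), (443, -0.0257, 0.051), (446, -0.0237, 0.053), (449, -0.0212, 0.053), (452, -0.0186, 0.052), (455, -0.0163, 0.053), (458, -0.0158, 0.058), (461, -0.0145, 0.061)]
260 [(189, -0.2317, 0.063), (192, -0.2294, 0.063), (195, -0.2287, 0.057), (198, -0.2279, 0.052), (201, -0.2252, 0.053), (204, -0.223, 0.051), (207, -0.2202, 0.053), (210, -0.218, 0.051), (213, -0.2152, 0.052)]
260 [(440, -0.0243, 0.052), (443, -0.0216, 0.051), (446, -0.0193, 0.052), (449, -0.0168, 0.052), (452, -0.0146, 0.053), (455, -0.0138, 0.058), (458, -0.0131, 0.063), (461, -0.0107, 0.063)]
320 [(180, -0.2445, 0.054), (183, -0.2431, 0.051), (186, -0.2415, 0.048), (189, -0.2388, 0.048), (192, -0.2362, 0.047), (195, -0.2333, 0.048), (198, -0.2262, 0.062), (201, -0.2252, 0.057), (204, -0.2245, 0.051), (207, -0.2214, 0.053), (210, -0.2187, 0.053), (213, -0.2163, 0.052)]
320 [(440, -0.0169, 0.052), (443, -0.0144, 0.052), (446, -0.0116, 0.051), (449, -0.01, 0.054), (452, -0.0102, 0.062), (455, -0.0075, 0.062)]
```

```bash
cat >> h.py <<'E'
TC=np.array([.531,-.120]); TY=.072
def tr(tx,ty): return TC+tx*np.array([np.cos(TY),np.sin(TY)])+ty*np.array([-np.sin(TY),np.cos(TY)])
E
python3 - <<'E'
from h import *
p=tr(0,-.06);print(p,rel([*p,.12],np.pi/2+TY),rel([*p,.0735],np.pi/2+TY))
E
```

```text
[ 0.53531627 -0.17984455] [-4.227e+00 -6.014e+00  1.263e+01  1.000e-03 -1.000e-03 -1.500e-02] [-4.231e+00 -6.019e+00  1.728e+01  1.000e-03 -1.000e-03 -1.500e-02]
```

>>> {"op": "arm_command", "data": {
  "plan": [
    [[-2,-3,0,0,0,-0.015],[-4.2,-6,0,0,0,-0.015],[-4.2,-6,3,0,0,-0.015],[-4.2,-6,6,0,0,-0.015],[-4.2,-6,9,0,0,-0.015],[-4.2,-6,12,0,0,-0.015],[-4.2,-6,14,0,0,-0.015],[-4.2,-6,15.5,0,0,-0.015],[-4.2,-6,16.5,0,0,-0.015],[-4.2,-6,17,0,0,-0.015],[-4.2,-6,17.2,0,0,-0.015],[-4.2,-6,17.2,0,0,-0.015]]
  ]
}}

```text
t: 14.13
tool_pos: [0.5357, -0.1796, 0.2302]
tool_rot: [-0.116, 3.139, -0.0]
contact_force: [0.7, 0.3, -0.4]
opening: 0.0441
grip_force: 52.9
```

>>> {"op": "arm_command", "data": {
  "plan": [
    [[0,0,0.1,0,0,0],[0,0,0.1,0,0,0]]
  ]
}}

```text
t: 14.3
tool_pos: [0.5359, -0.1801, 0.23]
tool_rot: [-0.115, 3.138, -0.002]
contact_force: [0.0, -0.6, -0.6]
opening: 0.044
grip_force: 52.9
```

>>> {"op": "arm_command", "data": {
  "plan": [
    [[0,0,0.15,0,0,0],[0,0,0.25,0,0,0],[0,0,0.25,0,0,0]]
  ]
}}

```text
t: 14.55
tool_pos: [0.5358, -0.1802, 0.2271]
tool_rot: [-0.114, 3.138, -0.001]
contact_force: [-0.9, 0.9, 3.3]
opening: 0.0438
grip_force: 53.2
```

>>> {"op": "arm_command", "data": {
  "plan": [
    [[0,0,0,0,0,0],[0,0,0,0,0,0],[0,0,0,0,0,0],[0,0,0,0,0,0],[0,0,0,0,0,0],[0,0,-3,0,0,0],[0,0,-6,0,0,0],[0,0,-10,0,0,0],[0,0,-14,0,0,0],[0,0,-17,0,0,0]]
  ],
  "gripper": -0.3
}}

```text
t: 15.38
tool_pos: [0.5355, -0.18, 0.3999]
tool_rot: [-0.115, 3.136, -0.003]
contact_force: [1.0, 0.0, 1.0]
opening: 0.0557
grip_force: 0.0
```

>>> {"op": "arm_command", "data": {
  "plan": [
    [[1.5,4,0,0,0,0],[2,8,0,0,0,0],[3,12,0,0,0,0],[4,16,0,0,0,0],[5,20,0,0,0,0],[6,24,0,0,0,0],[6.6,28,0,0,0,0],[7.4,32,0,0,0,0],[7.6,36,0,0,0,0],[7.6,40,0,0,0,0],[7.6,42,0,0,0,0],[7.6,42,0,0,0,0]]
  ]
}}

```text
t: 16.38
tool_pos: [0.4281, 0.2365, 0.3962]
tool_rot: [0.123, -3.139, -0.002]
contact_force: [-0.3, -0.6, 0.0]
opening: 0.0558
grip_force: 0.0
```

Run:
```python
from h import *
o=get_obs();print(o['tool_pos'],o['t'],o['opening'])
im,d,c=snap('wrist')
blobs('wrist',(.40,.57,.10,.365),.0155,.05)
snap('top'); blobs('top',(.48,.59,-.22,-.01),.064,.09,20)
```

```text
[0.42805166 0.23649984 0.39616258] 16.3833 0.055841261002666225
c [490.  174.9] size [28.3 90.3] long-axis yaw 0.036 ztop 0.0205 n 2480
c [490.4 245.1] size [32.1 75.4] long-axis yaw 0.048 ztop 0.0265 n 2768
c [565.9 274.5] size [ 8.1 59.3] long-axis yaw -1.569 ztop 0.0278 n 708
c [ 535.7 -182.8] size [44.5 50.1] long-axis yaw 0.074 ztop 0.0764 n 366
```

Run:
```python
from h import *
print(rel([.4907,.245,.08],np.pi/2+.048),rel([.4907,.245,.0265],np.pi/2+.048))
```

```text
[-6.2750e+00  6.5700e-01  1.6123e+01 -1.0000e-03 -1.0000e-03  2.7000e-02] [-6.2780e+00  6.6000e-01  2.1473e+01 -1.0000e-03 -1.0000e-03  2.7000e-02]
```

>>> {"op": "arm_command", "data": {
  "plan": [
    [[-3,0.3,2,0,0,0.03],[-5,0.6,5,0,0,0.03],[-6.3,0.65,8,0,0,0.03],[-6.3,0.65,11,0,0,0.03],[-6.3,0.65,13.5,0,0,0.03],[-6.3,0.65,15.5,0,0,0.03],[-6.3,0.65,17.5,0,0,0.03],[-6.3,0.65,19,0,0,0.03],[-6.3,0.65,20.5,0,0,0.03],[-6.3,0.65,21.4,0,0,0.03],[-6.3,0.65,21.4,0,0,0.03],[-6.3,0.65,21.4,0,0,0.03]]
  ],
  "gripper": -0.1
}}

```text
t: 17.48
tool_pos: [0.4916, 0.2436, 0.1822]
tool_rot: [0.066, -3.14, 0.0]
contact_force: [-0.0, -0.6, 0.4]
opening: 0.047
grip_force: 0.0
```

>>> {"op": "arm_command", "data": {
  "plan": [
    [[0,0,0,0,0,0],[0,0,0,0,0,0],[0,0,0,0,0,0],[0,0,0,0,0,0],[0,0,0,0,0,0],[0,0,0,0,0,0],[0,0,0,0,0,0],[0,0,0,0,0,0]]
  ],
  "gripper": 1
}}

```text
t: 18.15
tool_pos: [0.4921, 0.2447, 0.1837]
tool_rot: [-0.068, 3.138, 0.001]
contact_force: [-1.0, -1.1, 5.4]
opening: 0.0305
grip_force: 51.3
```

>>> {"op": "arm_command", "data": {
  "plan": [
    [[0,0,-2,0,0,0],[0,0,-5,0,0,0],[0,0,-8,0,0,0],[0,0,-11,0,0,0],[0,0,-14,0,0,0],[0,-3,-18,0,0,0],[0,-6,-18,0,0,0],[0,-9,-18,0,0,0],[0,-13,-18,0,0,0],[0,-17,-18,0,0,0],[0,-20,-18,0,0,0],[0,-20,-18,0,0,0]]
  ]
}}

```text
t: 19.15
tool_pos: [0.4998, 0.0407, 0.3619]
tool_rot: [0.059, -3.141, 0.003]
contact_force: [0.0, -1.0, 0.4]
opening: 0.0309
grip_force: 50.5
```

Run:
```python
from h import *
print(get_obs()['opening'])
p=tr(0,.004);print(p,rel([*p,.20],np.pi/2+TY),rel([*p,.075],np.pi/2+TY))
```

```text
0.030893699575290413
[ 0.53071225 -0.11601036] [-2.5000e+00 -1.5778e+01  7.5300e-01 -2.0000e-03 -0.0000e+00 -3.4000e-02] [-2.5050e+00 -1.5753e+01  1.3253e+01 -2.0000e-03 -0.0000e+00 -3.4000e-02]
```

>>> {"op": "arm_command", "data": {
  "plan": [
    [[-1,-4,0,0,0,-0.034],[-2,-8,0,0,0,-0.034],[-2.5,-12,0,0,0,-0.034],[-2.5,-15.8,0,0,0,-0.034],[-2.5,-15.8,3,0,0,-0.034],[-2.5,-15.8,6,0,0,-0.034],[-2.5,-15.8,9,0,0,-0.034],[-2.5,-15.8,11,0,0,-0.034],[-2.5,-15.8,12.5,0,0,-0.034],[-2.5,-15.8,13,0,0,-0.034],[-2.5,-15.8,13,0,0,-0.034],[-2.5,-15.8,13,0,0,-0.034]]
  ]
}}

```text
t: 20.15
tool_pos: [0.532, -0.1119, 0.2326]
tool_rot: [-0.122, 3.139, 0.0]
contact_force: [0.1, -0.4, 0.1]
opening: 0.0305
grip_force: 50.5
```

>>> {"op": "arm_command", "data": {
  "plan": [
    [[0,0,0.15,0,0,0],[0,0,0.25,0,0,0],[0,0,0.25,0,0,0]]
  ]
}}

```text
t: 20.4
tool_pos: [0.5321, -0.1122, 0.2307]
tool_rot: [-0.121, 3.138, -0.001]
contact_force: [0.1, -0.1, -0.6]
opening: 0.0311
grip_force: 50.5
```

>>> {"op": "arm_command", "data": {
  "plan": [
    [[0,-0.2,0.15,0,0,0],[0,-0.2,0.28,0,0,0],[0,-0.2,0.28,0,0,0]]
  ]
}}

```text
t: 20.65
tool_pos: [0.5323, -0.1144, 0.2277]
tool_rot: [-0.121, 3.138, -0.001]
contact_force: [0.4, -0.2, 2.0]
opening: 0.0308
grip_force: 50.8
```

>>> {"op": "arm_command", "data": {
  "plan": [
    [[0,0,0,0,0,0],[0,0,0,0,0,0],[0,0,0,0,0,0],[0,0,0,0,0,0],[0,0,0,0,0,0],[0,0,-3,0,0,0],[0,0,-6,0,0,0],[0,0,-10,0,0,0],[0,0,-14,0,0,0],[0,0,-17,0,0,0]]
  ],
  "gripper": 0
}}

```text
t: 21.48
tool_pos: [0.5319, -0.1141, 0.4006]
tool_rot: [-0.121, 3.136, -0.002]
contact_force: [1.6, -1.1, -0.2]
opening: 0.0426
grip_force: 0.0
```

>>> {"op": "arm_command", "data": {
  "plan": [
    [[1.5,4,0,0,0,0],[2,8,0,0,0,0],[3,12,0,0,0,0],[4,16,0,0,0,0],[5,20,0,0,0,0],[6,24,0,0,0,0],[7,28,0,0,0,0],[7,29,0,0,0,0],[7,29,0,0,0,0],[7,29,0,0,0,0]]
  ]
}}

```text
t: 22.32
tool_pos: [0.4397, 0.1698, 0.3968]
tool_rot: [0.123, -3.139, 0.001]
contact_force: [-0.4, -0.4, 0.4]
opening: 0.0429
grip_force: 0.0
```

Run:
```python
from h import *
o=get_obs();print(o['tool_pos'],o['t'],o['opening'])
im,d,c=snap('wrist')
blobs('wrist',(.40,.57,.05,.365),.0155,.05)
snap('top'); blobs('top',(.48,.59,-.22,-.01),.064,.09,20)
print(rel([.490,.175,.08],np.pi/2+.036),rel([.490,.175,.0265],np.pi/2+.036))
```

```text
[0.43968775 0.16979653 0.39681581] 22.3167 0.0428980545004
c [490.  174.8] size [28. 90.] long-axis yaw 0.034 ztop 0.0205 n 2809
c [ 531.  -117.3] size [31.9 74.5] long-axis yaw 0.081 ztop 0.0726 n 361
c [ 535.7 -182.9] size [45.8 49.8] long-axis yaw 0.065 ztop 0.0764 n 371
[-5.0190e+00  2.6200e-01  1.6208e+01 -1.0000e-03 -0.0000e+00  4.0000e-02] [-5.0200e+00  2.6500e-01  2.1558e+01 -1.0000e-03 -0.0000e+00  4.0000e-02]
```

>>> {"op": "arm_command", "data": {
  "plan": [
    [[-3,0.2,2,0,0,0.04],[-5,0.25,5,0,0,0.04],[-5,0.25,8,0,0,0.04],[-5,0.25,11,0,0,0.04],[-5,0.25,13.5,0,0,0.04],[-5,0.25,15.5,0,0,0.04],[-5,0.25,17.5,0,0,0.04],[-5,0.25,19,0,0,0.04],[-5,0.25,20.5,0,0,0.04],[-5,0.25,21.3,0,0,0.04],[-5,0.25,21.3,0,0,0.04],[-5,0.25,21.3,0,0,0.04]]
  ],
  "gripper": 0
}}

```text
t: 23.42
tool_pos: [0.4898, 0.1751, 0.1838]
tool_rot: [0.056, -3.14, 0.0]
contact_force: [-0.7, -0.1, 0.5]
opening: 0.0428
grip_force: 0.0
```

>>> {"op": "arm_command", "data": {
  "plan": [
    [[0,0,0,0,0,0],[0,0,0,0,0,0],[0,0,0,0,0,0],[0,0,0,0,0,0],[0,0,0,0,0,0],[0,0,0,0,0,0],[0,0,0,0,0,0],[0,0,0,0,0,0]]
  ],
  "gripper": 1
}}

```text
t: 24.08
tool_pos: [0.4903, 0.1761, 0.1854]
tool_rot: [-0.059, 3.138, -0.0]
contact_force: [0.1, -2.3, 6.9]
opening: 0.0265
grip_force: 50.7
```

>>> {"op": "arm_command", "data": {
  "plan": [
    [[0,0,-2,0,0,0],[0,0,-5,0,0,0],[0,0,-8,0,0,0],[0,0,-11,0,0,0],[0,0,-14,0,0,0],[0,-3,-18,0,0,0],[0,-6,-18,0,0,0],[0,-8,-18,0,0,0],[0,-10,-18,0,0,0],[0,-10,-18,0,0,0]]
  ]
}}

```text
t: 24.92
tool_pos: [0.4929, 0.0738, 0.3639]
tool_rot: [-0.053, 3.141, -0.002]
contact_force: [0.1, 0.1, -0.2]
opening: 0.0262
grip_force: 50.0
```

Run:
```python
from h import *
print(get_obs()['opening'])
p=tr(0,.066);print(p,rel([*p,.20],np.pi/2+TY),rel([*p,.075],np.pi/2+TY))
```

```text
0.02617411740056554
[ 0.5262521 -0.054171 ] [-2.8940e+00 -1.2901e+01  9.3500e-01 -1.0000e-03  0.0000e+00 -3.8000e-02] [-2.8920e+00 -1.2888e+01  1.3435e+01 -1.0000e-03  0.0000e+00 -3.8000e-02]
```

>>> {"op": "arm_command", "data": {
  "plan": [
    [[-1,-4,0,0,0,-0.038],[-2,-8,0,0,0,-0.038],[-2.9,-11,0,0,0,-0.038],[-2.9,-13,0,0,0,-0.038],[-2.9,-13,3,0,0,-0.038],[-2.9,-13,6,0,0,-0.038],[-2.9,-13,9,0,0,-0.038],[-2.9,-13,11,0,0,-0.038],[-2.9,-13,12.3,0,0,-0.038],[-2.9,-13,12.9,0,0,-0.038],[-2.9,-13,12.9,0,0,-0.038],[-2.9,-13,12.9,0,0,-0.038]]
  ]
}}

```text
t: 25.92
tool_pos: [0.5274, -0.0526, 0.2358]
tool_rot: [-0.118, 3.138, -0.0]
contact_force: [-0.1, -0.4, -0.3]
opening: 0.0266
grip_force: 50.0
```

>>> {"op": "arm_command", "data": {
  "plan": [
    [[0,0,0.15,0,0,0],[0,0,0.25,0,0,0],[0,0,0.25,0,0,0]]
  ]
}}

```text
t: 26.17
tool_pos: [0.5273, -0.0529, 0.2335]
tool_rot: [-0.118, 3.137, -0.001]
contact_force: [1.1, 0.4, -1.3]
opening: 0.0263
grip_force: 50.0
```

>>> {"op": "arm_command", "data": {
  "plan": [
    [[0,0,0.2,0,0,0],[0,0,0.4,0,0,0],[0,0,0.4,0,0,0],[0,0,0.4,0,0,0]]
  ]
}}

```text
t: 26.5
tool_pos: [0.5275, -0.0529, 0.2294]
tool_rot: [-0.118, 3.137, -0.0]
contact_force: [0.5, 0.3, 3.9]
opening: 0.0264
grip_force: 50.5
```

>>> {"op": "arm_command", "data": {
  "plan": [
    [[0,0,0,0,0,0],[0,0,0,0,0,0],[0,0,0,0,0,0],[0,0,0,0,0,0],[0,0,0,0,0,0],[0,0,-3,0,0,0],[0,0,-6,0,0,0],[0,0,-10,0,0,0],[2,0,-13,0,0,0],[4,0,-13,0,0,0]]
  ],
  "gripper": 0.05
}}

```text
t: 27.33
tool_pos: [0.4887, -0.0563, 0.3667]
tool_rot: [-0.118, 3.127, -0.006]
contact_force: [0.6, -0.9, 1.8]
opening: 0.0406
grip_force: 0.0
```

>>> {"op": "arm_command", "data": {
  "plan": [
    [[4,-2,0,0,0,0],[7,-4,0,0,0,0],[10,-7,0,0,0,0],[12,-7,0,0,0,0],[12,-7,0,0,0,0],[12,-7,0,0,0,0]]
  ],
  "gripper": 1
}}

```text
t: 27.83
tool_pos: [0.3719, -0.1349, 0.3584]
tool_rot: [-0.115, 3.138, -0.001]
contact_force: [1.4, 0.2, 0.0]
opening: -0.0001
grip_force: 0.0
```

Run:
```python
from h import *
o=get_obs();print(o['tool_pos'],o['q'],o['t'],o['opening'])
im,d,c=snap('wrist','w4.png')
blobs('wrist',(.47,.60,-.22,-.01),.0605,.085)
snap('top'); blobs('top',(.48,.59,-.22,-.01),.0605,.09,20)
```

```text
[ 0.37192766 -0.13494554  0.35839419] [-5.36784595e-01 -5.20200892e-01  2.16994374e+00  2.66904777e-04
  1.49074127e+00 -2.18060327e+00] 27.8333 -7.700720145861412e-05
c [ 552.8 -122.4] size [32.2 74.4] long-axis yaw 0.087 ztop 0.0722 n 377
c [546.2 -54.1] size [27.1 52.6] long-axis yaw 0.077 ztop 0.0664 n 196
c [ 536.7 -182.8] size [45.1 50.1] long-axis yaw 0.08 ztop 0.0764 n 373
c [499.9 -57.6] size [26.8 34.3] long-axis yaw 0.101 ztop 0.0666 n 138
```

View pics/w4.png

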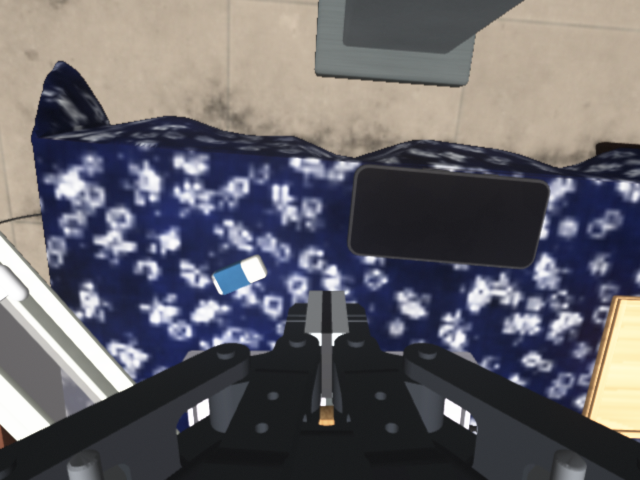

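The picture shows the closed fingers in front of the tray with the phone and eraser undisturbed, at (447,217) and (238,275). The top view shows that blank a has been knocked about 22 mm towards the rear wall, so I check that it still lies flat.

Run:
```python
from h import *
W=cloud('top'); im=np.load('last_top.npz')['im']
m=(W[...,2]>.066)&(W[...,2]<.085)&(abs(W[...,0]-.553)<.04)&(abs(W[...,1]+.122)<.018)
p=W[m]; A=np.c_[p[:,:2]-p[:,:2].mean(0),np.ones(len(p))]; s=np.linalg.lstsq(A,p[:,2],rcond=None)[0]
print(s,p[:,0].min(),p[:,0].max(),(p[:,2]-A@s).std(), TC)
m=(W[...,2]>.065)&(abs(W[...,0]-.537)<.03)&(abs(W[...,1]+.183)<.025)
p=W[m]; A=np.c_[p[:,:2]-p[:,:2].mean(0),np.ones(len(p))]; print(np.linalg.lstsq(A,p[:,2],rcond=None)[0])
cv2.imwrite('pics/t4.png',cv2.resize(im[195:285,290:430],None,fx=5,fy=5,interpolation=cv2.INTER_CUBIC))
```

```text
[ 0.00082415 -0.00193892  0.07101226] 0.5147935395335614 0.5920238795001023 0.0028522092962034984 [ 0.531 -0.12 ]
[ 0.00964652 -0.01657385  0.07453902]
```

View pics/t4.png

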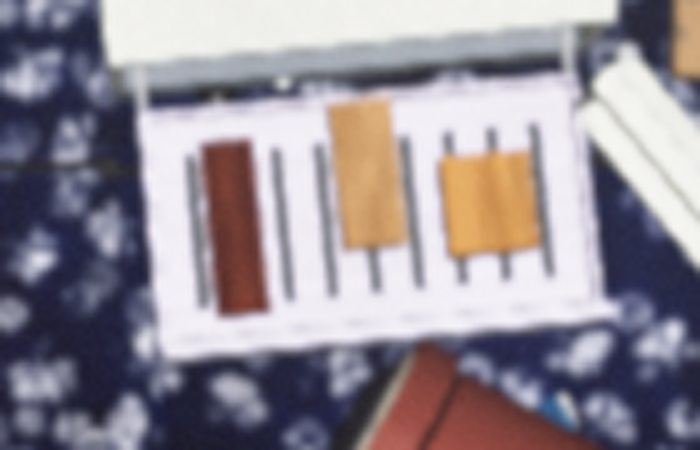

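The crop shows all three blanks lying flat side by side: c at (235,225), a at (368,172) touching the rear wall but level, and b at (490,203).

Run:
```python
from h import *
p=tr(-.1115,0);print(p,rel([*p,.084],np.pi/2+TY))
```

```text
[ 0.41978888 -0.12802107] [-4.7150e+00  2.9200e-01  1.1986e+01 -0.0000e+00  1.0000e-03  3.0000e-03]
```

>>> {"op": "arm_command", "data": {
  "plan": [
    [[-2,0.2,1,0,0,0],[-4.7,0.3,3,0,0,0],[-4.7,0.3,6,0,0,0],[-4.7,0.3,9,0,0,0],[-4.7,0.3,11,0,0,0],[-4.7,0.3,12,0,0,0],[-4.7,0.3,12,0,0,0],[-6.5,0.3,12,0,0,0],[-7.3,0.3,12,0,0,0],[-7.7,0.3,12,0,0,0],[-8.1,0.3,12,0,0,0],[-8.1,0.3,12,0,0,0]]
  ],
  "gripper": 1
}}

```text
t: 28.93
tool_pos: [0.454, -0.1256, 0.2395]
tool_rot: [-0.119, 3.138, -0.001]
contact_force: [-0.9, -0.2, -1.0]
opening: -0.0001
grip_force: 0.0
```

>>> {"op": "arm_command", "data": {
  "plan": [
    [[-0.2,0,0,0,0,0],[-0.5,0,0,0,0,0],[-0.8,0,0,0,0,0],[-1.2,0,0,0,0,0],[-1.6,0,0,0,0,0],[-2.1,0,0,0,0,0],[-2.6,0,0,0,0,0],[-3.1,0,0,0,0,0],[-3.6,0,0,0,0,0],[-4.1,0,0,0,0,0],[-4.6,0,0,0,0,0],[-5.1,0,0,0,0,0]]
  ]
}}

```text
t: 29.93
tool_pos: [0.5045, -0.1217, 0.2383]
tool_rot: [0.118, -3.139, 0.0]
contact_force: [-1.9, -0.9, 0.5]
opening: -0.0001
grip_force: 0.9
```

>>> {"op": "arm_command", "data": {
  "plan": [
    [[-0.5,0,0,0,0,0],[-1,0,0,0,0,0],[-1.5,0,0,0,0,0],[-2,0,0,0,0,0],[-2.5,0,0,0,0,0],[-3,0,0,0,0,0],[-3.5,0,0,0,0,0],[-4,0,0,0,0,0],[-4.5,0,0,0,0,0],[-4.8,0,0,0,0,0],[-5.1,0,0,0,0,0],[-5.3,0,0,0,0,0]]
  ]
}}

```text
t: 30.93
tool_pos: [0.5572, -0.1177, 0.2384]
tool_rot: [-0.118, 3.139, 0.0]
contact_force: [-1.7, -1.1, 0.7]
opening: -0.0003
grip_force: 0.8
```

Run:
```python
from h import *
o=get_obs();d=o['tool_pos'][:2]-TC
print(o['t'],d@[np.cos(TY),np.sin(TY)],d@[-np.sin(TY),np.cos(TY)],o['tool_pos'][2])
```

```text
30.9333 0.026322933187822382 0.0004345064699881603 0.23841572871268096
```

>>> {"op": "arm_command", "data": {
  "plan": [
    [[-0.4,0,0,0,0,0],[-0.8,0,0,0,0,0],[-1.2,0,0,0,0,0],[-1.6,0,0,0,0,0],[-2,0,0,0,0,0],[-2.3,0,0,0,0,0],[-2.6,0,0,0,0,0],[-2.8,0,0,0,0,0],[-3,0,0,0,0,0],[-3.1,0,0,0,0,0],[-3.2,0,0,0,0,0]]
  ]
}}

```text
t: 31.85
tool_pos: [0.5889, -0.1153, 0.2384]
tool_rot: [0.118, -3.139, -0.0]
contact_force: [-1.3, -1.9, 0.9]
opening: -0.0001
grip_force: 0.8
```

>>> {"op": "arm_command", "data": {
  "plan": [
    [[-0.1,0,0,0,0,0],[-0.2,0,0,0,0,0],[-0.3,0,0,0,0,0],[-0.4,0,0,0,0,0],[-0.5,0,0,0,0,0]]
  ]
}}

```text
t: 32.27
tool_pos: [0.5938, -0.115, 0.2384]
tool_rot: [-0.118, 3.139, -0.0]
contact_force: [-2.2, -1.3, 0.6]
opening: 0.0001
grip_force: 0.8
```

>>> {"op": "arm_command", "data": {
  "plan": [
    [[-0.1,0,0,0,0,0],[-0.2,0,0,0,0,0],[-0.3,0,0,0,0,0],[-0.4,0,0,0,0,0],[-0.4,0,0,0,0,0]]
  ]
}}

```text
t: 32.68
tool_pos: [0.596, -0.115, 0.2384]
tool_rot: [0.118, -3.129, -0.001]
contact_force: [-16.6, -3.1, 10.9]
opening: -0.0
grip_force: 8.6
```

>>> {"op": "arm_command", "data": {
  "plan": [
    [[-0.1,0,0,0,0,0],[-0.2,0,0,0,0,0],[-0.3,0,0,0,0,0],[-0.3,0,0,0,0,0]]
  ]
}}

```text
t: 33.02
tool_pos: [0.5974, -0.115, 0.2384]
tool_rot: [0.118, -3.121, -0.001]
contact_force: [-29.0, -2.3, 19.6]
opening: 0.0002
grip_force: 14.9
```

>>> {"op": "arm_command", "data": {
  "plan": [
    [[1,0,0,0,0,0],[3,0,0,0,0,0],[6,0,0,0,0,0],[9,0,0,0,0,0],[11,0,0,0,0,0],[11,0,-4,0,0,0],[11,0,-8,0,0,0],[11,4,-12,0,0,0],[11,8,-16,0,0,0],[11,8,-16,0,0,0]]
  ]
}}

```text
t: 33.85
tool_pos: [0.4851, -0.0414, 0.4024]
tool_rot: [-0.118, 3.133, 0.0]
contact_force: [0.9, -0.5, -0.4]
opening: 0.0
grip_force: 0.0
```

Run:
```python
from h import *
o=get_obs();print(o['t'],o['tool_pos'])
snap('top');snap('scene')
for n in('top','scene'):
    W=cloud(n); im=np.load('last_%s.npz'%n)['im']
    m=((W[...,2]>.112)&(W[...,2]<.128)&(W[...,0]>.33)&(W[...,0]<.64)&(W[...,1]>-.5)&(W[...,1]<-.235))
    p=W[m]; 
    if len(p)>20: print(n,len(p),cv2.boxPoints(cv2.minAreaRect((p[:,:2]*1000).astype(np.float32))).round(1).tolist())
    m=((W[...,2]>.085)&(W[...,2]<.1)&(W[...,0]>.55)&(W[...,0]<.64)&(W[...,1]>-.23)&(W[...,1]<0.02))
    p=W[m];print('tray front pts',len(p),(p[:,:2]-TC)@np.array([np.cos(TY),np.sin(TY)])[:,None].mean() if 0 else np.percentile((p[:,:2]-TC)@[np.cos(TY),np.sin(TY)],[5,50,95]))
    cr=im[180:310,300:500] if n=='top' else im[130:290,260:460]
    cv2.imwrite('pics/d_%s.png'%n,cv2.resize(cr,None,fx=3.5,fy=3.5,interpolation=cv2.INTER_CUBIC))
```

```text
33.85 [ 0.48508615 -0.04144715  0.4023591 ]
top 1150 [[368.8999938964844, -350.79998779296875], [403.29998779296875, -401.70001220703125], [641.9000244140625, -240.10000610351562], [607.5, -189.1999969482422]]
tray front pts 282 [0.0747793  0.07823433 0.0823625 ]
scene 552 [[381.0, -371.3999938964844], [401.29998779296875, -399.3999938964844], [586.7000122070312, -264.5], [566.4000244140625, -236.60000610351562]]
tray front pts 257 [0.0708746  0.07498045 0.10783202]
```

View pics/d_top.png

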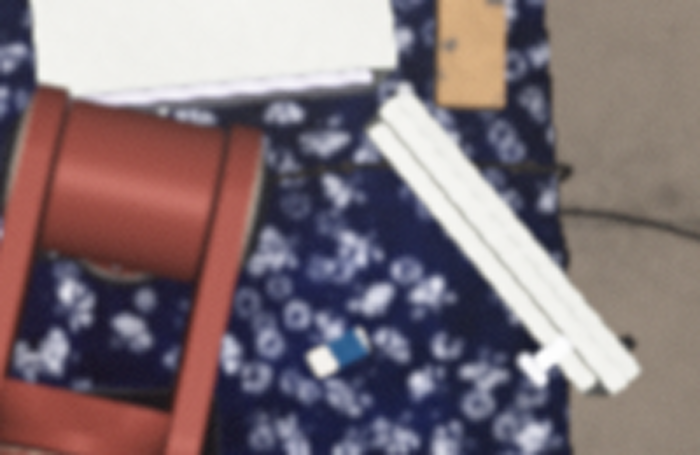

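The crop shows the tray front home, a thin strip under the roof edge. The door's outer edge runs from about (405,85) to (638,370), with the black pull at (628,342) on the outside and the eraser untouched at (337,353).

Run:
```python
from h import *
a=ray('top',300+405/3.5,180+85/3.5,.12); b=ray('top',300+638/3.5,180+370/3.5,.12)
print(a,b,np.linalg.norm(b-a),np.degrees(np.arctan2(*(b-a)[1::-1])))
# outer face line from depth in both views: points with z .115-.125
for n,lo in(('top',.4),('scene',.4)):
    W=cloud(n); m=((W[...,2]>.114)&(W[...,2]<.127)&(W[...,0]>.35)&(W[...,0]<.60)&(W[...,1]>-.45)&(W[...,1]<-.24)); p=W[m][:,:2]
    d=np.array([-.809,-.588]); nn=np.array([-.588,.809]); s=p@d; w=p@nn
    for q in np.linspace(s.min(),s.max(),7)[:-1]:
        k=(s>=q)&(s<q+.03); 
        if k.sum()>3: print(n,round(q+.015,3),np.percentile(w[k],[3,50,97]).round(4))
    print(s.min(),s.max())
print('front corner of cabinet',tr(.08,-.125))
```

```text
[ 0.60382151 -0.24899397  0.12      ] [ 0.40298151 -0.39839846  0.12      ] 0.25031662076764594 -143.35451302243715
top -0.328 [-0.5559 -0.5458 -0.5327]
top -0.286 [-0.5568 -0.5445 -0.5324]
top -0.244 [-0.5572 -0.5444 -0.5332]
top -0.202 [-0.5581 -0.546  -0.5342]
top -0.16 [-0.5598 -0.5471 -0.5351]
top -0.118 [-0.5606 -0.5471 -0.5352]
-0.3426792772310781 -0.09085966726449765
scene -0.301 [-0.5526 -0.5376 -0.5265]
scene -0.263 [-0.5519 -0.5367 -0.5258]
scene -0.226 [-0.5516 -0.5392 -0.5261]
scene -0.188 [-0.5533 -0.5395 -0.5275]
scene -0.15 [-0.5537 -0.5393 -0.5277]
scene -0.113 [-0.5545 -0.5405 -0.5285]
-0.31604197384767946 -0.08981453710153059
front corner of cabinet [ 0.61978496 -0.23892112]
```

```bash
cat >> h.py <<'E'
H=np.array([.600,-.244])
def door(th,ex=0,r=.17):
    f=th+np.pi/2+TY; d=np.array([np.cos(f),np.sin(f)]); n=np.array([np.sin(f),-np.cos(f)])
    return H+r*d-(.006+.011*abs(np.cos(th))+.0145*abs(np.sin(th))+ex)*n
E
python3 - <<'E'
from h import *
o=get_obs(); print(o['q'])
p=door(2.14,.03); print(p,rel([*p,.245],np.pi/2+TY),rel([*p,.093],np.pi/2+TY))
Rt=np.array([[-np.cos(TY),-np.sin(TY)],[-np.sin(TY),np.cos(TY)]])
for k in range(0,40):
    th=2.1-.06*k
    if th<0:break
    print(round(th,2),np.round(Rt@(door(th)-p)*100,1),end='; ')
E
```

```text
[-2.36911465e-01 -2.88763373e-01  1.92665344e+00  1.76847422e-03
  1.49271399e+00 -1.88669394e+00]
[ 0.49615184 -0.38907569] [ 1.7220e+00 -3.4801e+01  4.9900e-01 -2.0000e-03  1.1000e-02  7.0000e-03] [ 1.8890e+00 -3.4775e+01  1.5698e+01 -2.0000e-03  1.1000e-02  7.0000e-03]
2.1 [2.1 3.1]; 2.04 [2.7 3.9]; 1.98 [3.3 4.8]; 1.92 [3.8 5.7]; 1.86 [4.2 6.7]; 1.8 [4.6 7.7]; 1.74 [5.  8.7]; 1.68 [5.3 9.7]; 1.62 [ 5.5 10.8]; 1.56 [ 5.6 11.8]; 1.5 [ 5.7 12.8]; 1.44 [ 5.7 13.8]; 1.38 [ 5.7 14.8]; 1.32 [ 5.6 15.7]; 1.26 [ 5.5 16.7]; 1.2 [ 5.3 17.7]; 1.14 [ 5.  18.7]; 1.08 [ 4.7 19.6]; 1.02 [ 4.3 20.6]; 0.96 [ 3.9 21.5]; 0.9 [ 3.4 22.4]; 0.84 [ 2.9 23.3]; 0.78 [ 2.3 24.1]; 0.72 [ 1.6 24.9]; 0.66 [ 0.9 25.7]; 0.6 [ 0.1 26.4]; 0.54 [-0.7 27.1]; 0.48 [-1.6 27.8]; 0.42 [-2.5 28.4]; 0.36 [-3.4 28.9]; 0.3 [-4.4 29.3]; 0.24 [-5.4 29.8]; 0.18 [-6.4 30.1]; 0.12 [-7.5 30.4]; 0.06 [-8.6 30.6]; 0.0 [-9.7 30.7];
```

>>> {"op": "arm_command", "data": {
  "plan": [
    [[0.2,-4,0,0,0,0.01],[0.4,-8,0,0,0,0.01],[0.6,-12,0,0,0,0.01],[0.8,-16,0,0,0,0.01],[1,-20,0,0,0,0.01],[1.3,-24,0,0,0,0.01],[1.5,-28,0,0,0,0.01],[1.7,-32,0,0,0,0.01],[1.8,-34.8,0,0,0,0.01],[1.8,-34.8,0,0,0,0.01],[1.8,-34.8,0,0,0,0.01]]
  ]
}}

```text
t: 34.87
tool_pos: [0.4926, -0.393, 0.3964]
tool_rot: [0.098, -3.139, -0.003]
contact_force: [0.1, 0.5, -0.6]
opening: -0.0001
grip_force: 0.0
```

>>> {"op": "arm_command", "data": {
  "plan": [
    [[0,0,3,0,0,0],[0,0,6,0,0,0],[0,0,9,0,0,0],[0,0,12,0,0,0],[0,0,14,0,0,0],[0,0,15.4,0,0,0],[0,0,15.4,0,0,0],[0,0,15.4,0,0,0]]
  ]
}}

```text
t: 35.53
tool_pos: [0.4933, -0.3905, 0.244]
tool_rot: [0.103, -3.139, -0.002]
contact_force: [0.1, -0.7, 0.9]
opening: 0.0001
grip_force: 0.0
```

Run:
```python
from h import *
o=get_obs(); print(o['tool_pos'],o['q'],o['contact_force'],door(2.14,.03),rel([*door(2.14,.03),.093],np.pi/2+TY))
```

```text
[ 0.49326243 -0.39049884  0.24399324] [-7.87899461e-01  2.08232646e-01  1.72382702e+00  2.78940173e-04
  1.21072119e+00 -2.42468710e+00] [ 0.05373141 -0.6933928   0.90035218] [ 0.49615184 -0.38907569] [-0.297  0.123 -0.371  0.001 -0.001 -0.006]
```

>>> {"op": "arm_command", "data": {
  "plan": [
    [[0.9,1.6,0,0,0,0],[1.8,3.2,0,0,0,0],[2.4,4,0,0,0,0],[3,4.9,0,0,0,0],[3.5,5.8,0,0,0,0],[3.9,6.8,0,0,0,0],[4.3,7.8,0,0,0,0],[4.7,8.8,0,0,0,0],[5,9.8,0,0,0,0],[5.2,10.9,0,0,0,0],[5.3,11.9,0,0,0,0],[5.4,12.9,0,0,0,0]]
  ]
}}

```text
t: 36.53
tool_pos: [0.4307, -0.265, 0.2443]
tool_rot: [0.102, -3.14, -0.0]
contact_force: [1.1, -0.9, 0.1]
opening: 0.0001
grip_force: 0.0
```

>>> {"op": "arm_command", "data": {
  "plan": [
    [[0,1,0,0,0,0],[0,2,0,0,0,0],[-0.1,2.9,0,0,0,0],[-0.2,3.9,0,0,0,0],[-0.4,4.9,0,0,0,0],[-0.7,5.9,0,0,0,0],[-1,6.8,0,0,0,0],[-1.4,7.8,0,0,0,0],[-1.8,8.7,0,0,0,0],[-2.3,9.6,0,0,0,0],[-2.8,10.5,0,0,0,0],[-3.4,11.3,0,0,0,0]]
  ]
}}

```text
t: 37.53
tool_pos: [0.4579, -0.1501, 0.2444]
tool_rot: [0.103, -3.14, -0.0]
contact_force: [0.7, 0.2, -0.6]
opening: 0.0002
grip_force: 0.0
```

Run:
```python
from h import *
o=get_obs(); print(o['tool_pos'],o['contact_force'])
Rt=np.array([[-np.cos(TY),-np.sin(TY)],[-np.sin(TY),np.cos(TY)]])
for th in (.9,.84,.78,.72,.66,.6): print(th,Rt@(door(th)-o['tool_pos'][:2])*100)
snap('top');W=cloud('top'); im=np.load('last_top.npz')['im']
m=((W[...,2]>.112)&(W[...,2]<.128)&(W[...,0]>.33)&(W[...,0]<.64)&(W[...,1]>-.4)&(W[...,1]<0)&((W[...,:2]-TC)@[np.cos(TY),np.sin(TY)]<.068)); p=W[m]
print(len(p),cv2.boxPoints(cv2.minAreaRect((p[:,:2]*1000).astype(np.float32))).round(0).tolist())
```

```text
[ 0.45792116 -0.15006422  0.24435306] [ 0.68114766  0.22527542 -0.56425252]
0.9 [ 1.32528238 -1.71928843]
0.84 [ 0.7748299  -0.84198102]
0.78 [0.16787442 0.0050977 ]
0.72 [-0.49415624  0.81799766]
0.66 [-1.20952268  1.59280769]
0.6 [-1.97617092  2.32568381]
614 [[404.0, -86.0], [583.0, -270.0], [618.0, -235.0], [439.0, -52.0]]
```

Run:
```python
from h import *
o=get_obs()
Rc=R.from_rotvec(o['tool_rot'])
for th in (.72,.66,.60,.54,.48,.42,.36,.3,.27,.24,.21,.18,.16,.14,.12,.1,.08,.06,.04,.02,0,-.02): print(th,Rc.inv().apply([*(door(th)-o['tool_pos'][:2])*100,0])[:2].round(1).tolist(),end=' ')
```

```text
0.72 [-0.4, 0.7] 0.66 [-1.1, 1.5] 0.6 [-1.9, 2.3] 0.54 [-2.7, 3.0] 0.48 [-3.6, 3.6] 0.42 [-4.5, 4.2] 0.36 [-5.4, 4.7] 0.3 [-6.4, 5.2] 0.27 [-6.9, 5.4] 0.24 [-7.4, 5.6] 0.21 [-7.9, 5.8] 0.18 [-8.4, 6.0] 0.16 [-8.8, 6.1] 0.14 [-9.1, 6.2] 0.12 [-9.5, 6.2] 0.1 [-9.9, 6.3] 0.08 [-10.2, 6.4] 0.06 [-10.6, 6.5] 0.04 [-11.0, 6.5] 0.02 [-11.3, 6.6] 0 [-11.7, 6.6] -0.02 [-12.0, 6.6]
```

>>> {"op": "arm_command", "data": {
  "plan": [
    [[-0.4,0.7,0,0,0,0],[-0.8,1.1,0,0,0,0],[-1.1,1.5,0,0,0,0],[-1.5,1.9,0,0,0,0],[-1.9,2.3,0,0,0,0],[-2.3,2.6,0,0,0,0],[-2.7,3,0,0,0,0],[-3.1,3.3,0,0,0,0],[-3.6,3.6,0,0,0,0],[-4,3.9,0,0,0,0],[-4.5,4.2,0,0,0,0],[-4.9,4.5,0,0,0,0]]
  ]
}}

```text
t: 38.58
tool_pos: [0.504, -0.1027, 0.2444]
tool_rot: [-0.102, 3.14, 0.0]
contact_force: [0.4, -0.3, 0.4]
opening: 0.0001
grip_force: 0.0
```

>>> {"op": "arm_command", "data": {
  "plan": [
    [[-0.4,0.2,0,0,0,0],[-0.8,0.4,0,0,0,0],[-1.2,0.6,0,0,0,0],[-1.5,0.7,0,0,0,0],[-1.8,0.8,0,0,0,0],[-2.1,1,0,0,0,0],[-2.4,1.1,0,0,0,0],[-2.7,1.2,0,0,0,0],[-2.9,1.3,0,0,0,0],[-3.1,1.4,0,0,0,0],[-3.3,1.4,0,0,0,0],[-3.5,1.5,0,0,0,0]]
  ]
}}

```text
t: 39.58
tool_pos: [0.5376, -0.0858, 0.2444]
tool_rot: [0.102, -3.14, 0.0]
contact_force: [-0.4, -0.2, -0.3]
opening: 0.0002
grip_force: 0.0
```

>>> {"op": "arm_command", "data": {
  "plan": [
    [[-0.2,0.1,0,0,0,0],[-0.4,0.1,0,0,0,0],[-0.6,0.2,0,0,0,0],[-0.8,0.2,0,0,0,0],[-1,0.3,0,0,0,0],[-1.2,0.3,0,0,0,0],[-1.3,0.3,0,0,0,0],[-1.4,0.4,0,0,0,0],[-1.5,0.4,0,0,0,0],[-1.6,0.4,0,0,0,0],[-1.7,0.4,0,0,0,0],[-1.8,0.4,0,0,0,0]]
  ]
}}

```text
t: 40.58
tool_pos: [0.5547, -0.0805, 0.2442]
tool_rot: [0.103, -3.137, -0.0]
contact_force: [-7.3, 0.9, 3.2]
opening: 0.0
grip_force: 0.0
```

Run:
```python
from h import *
o=get_obs(); print(o['tool_pos'],o['contact_force'],o['t'])
Rc=R.from_rotvec(o['tool_rot'])
for th in (.12,.1,.08,.06,.04,.02,0,-.02): print(th,Rc.inv().apply([*(door(th)-o['tool_pos'][:2])*100,0])[:2].round(1).tolist(),end=' ')
```

```text
[ 0.55467102 -0.08054693  0.2442131 ] [-7.3156924   0.94719439  3.16801524] 40.5833
0.12 [0.5, 0.0] 0.1 [0.2, 0.1] 0.08 [-0.2, 0.2] 0.06 [-0.5, 0.2] 0.04 [-0.9, 0.3] 0.02 [-1.3, 0.3] 0 [-1.6, 0.4] -0.02 [-2.0, 0.4]
```

Catch force is showing, so continue slowly.

>>> {"op": "arm_command", "data": {
  "plan": [
    [[-0.1,0,0,0,0,0],[-0.2,0,0,0,0,0],[-0.3,0.1,0,0,0,0],[-0.4,0.1,0,0,0,0],[-0.5,0.1,0,0,0,0],[-0.6,0.1,0,0,0,0],[-0.7,0.1,0,0,0,0],[-0.8,0.1,0,0,0,0]]
  ]
}}

```text
t: 41.25
tool_pos: [0.5618, -0.0788, 0.2428]
tool_rot: [0.103, -3.135, -0.002]
contact_force: [-5.0, 0.4, -0.6]
opening: -0.0002
grip_force: 0.0
```

>>> {"op": "arm_command", "data": {
  "plan": [
    [[-0.1,0,0,0,0,0],[-0.2,0,0,0,0,0],[-0.3,0,0,0,0,0],[-0.4,0.1,0,0,0,0],[-0.5,0.1,0,0,0,0],[-0.6,0.1,0,0,0,0]]
  ]
}}

```text
t: 41.75
tool_pos: [0.5687, -0.0777, 0.2448]
tool_rot: [0.103, -3.137, 0.0]
contact_force: [-10.7, -0.9, 4.7]
opening: 0.0003
grip_force: 0.0
```

>>> {"op": "arm_command", "data": {
  "plan": [
    [[-0.1,0,0,0,0,0],[-0.2,0,0,0,0,0],[-0.3,0,0,0,0,0],[-0.3,0,0,0,0,0]]
  ]
}}

```text
t: 42.08
tool_pos: [0.5698, -0.0776, 0.2435]
tool_rot: [0.103, -3.129, -0.001]
contact_force: [-17.8, -0.8, 8.0]
opening: -0.0
grip_force: 0.0
```

Run:
```python
from h import *
snap('scene');W=cloud('scene')
m=((W[...,2]>.117)&(W[...,2]<.124)&(W[...,1]>-.22)&(W[...,1]<.02)&(W[...,0]<.62)&(W[...,0]>.52)); p=W[m][:,:2]-TC
print(m.sum(), np.percentile(p@[np.cos(TY),np.sin(TY)],[2,50,98]))
m=(W[...,2]>.06)&(W[...,2]<.11)&(W[...,1]>-.22)&(W[...,1]<.02)&(W[...,0]<.62)&(W[...,0]>.52); p=W[m][:,:2]-TC
x=p@[np.cos(TY),np.sin(TY)];y=p@[-np.sin(TY),np.cos(TY)]; print(len(p),np.histogram(x,8))
k=x<.07; print(np.polyfit(y[k],x[k],1) if k.sum()>5 else '')
```

```text
399 [0.02578342 0.07353924 0.09397318]
588 (array([ 51,  57, 105, 216,  39,  42,  38,  40]), array([0.02399528, 0.03321109, 0.0424269 , 0.05164271, 0.06085852,
       0.07007433, 0.07929014, 0.08850595, 0.09772176]))
[0.001991   0.04934226]
```

>>> {"op": "arm_command", "data": {
  "plan": [
    [[0.2,0,0,0,0,0],[0.6,0,0,0,0,0],[1.5,0,0,0,0,0],[3,0,0,0,0,0],[5,0,0,0,0,0],[7,0,0,0,0,0],[7,0,-4,0,0,0],[7,3,-8,0,0,0],[7,6,-12,0,0,0],[7,10,-16,0,0,0],[7,14,-16,0,0,0],[7,18,-16,0,0,0]]
  ]
}}

```text
t: 43.13
tool_pos: [0.4919, 0.0773, 0.407]
tool_rot: [-0.099, 3.13, -0.0]
contact_force: [1.5, 0.6, -0.8]
opening: -0.0001
grip_force: 0.0
```

>>> {"op": "arm_command", "data": {
  "plan": [
    [[0,4,0,0,0,0.1],[0,8,0,0,0,0.2],[0,12,0,0,0,0.3],[0,16,0,0,0,0.4],[0,20,0,0,0,0.5],[0,20,0,0,0,0.6],[0,20,0,0,0,0.7],[0,20,0,0,0,0.8],[0,20,0,0,0,0.9],[0,20,0,0,0,0.9]]
  ],
  "gripper": -1
}}

```text
t: 43.97
tool_pos: [0.4786, 0.2761, 0.4021]
tool_rot: [1.275, 2.87, 0.002]
contact_force: [-0.0, 0.6, 0.2]
opening: 0.0853
grip_force: 0.0
```

Run:
```python
from h import *
o=get_obs();print(o['tool_pos'],o['t'],o['q'])
snap('top');W=cloud('top'); im=np.load('last_top.npz')['im']
m=((W[...,2]>.112)&(W[...,2]<.128)&(W[...,1]>-.25)&(W[...,1]<.03)&(W[...,0]<.68)&(W[...,0]>.5)); p=W[m][:,:2]-TC
x=p@[np.cos(TY),np.sin(TY)];y=p@[-np.sin(TY),np.cos(TY)]
b=np.arange(-.12,.125,.03); xs=[np.percentile(x[(y>q)&(y<q+.03)],2) for q in b[:-1]]; print(np.round(xs,4),np.polyfit(b[:-1],xs,1))
cv2.imwrite('pics/t5.png',cv2.resize(im[120:300,130:470],None,fx=2.2,fy=2.2,interpolation=cv2.INTER_CUBIC))
print(rel([.4845,.45,.25],.02))
```

```text
[0.47858147 0.27614646 0.40212751] 43.9667 [ 3.88607361e-01 -1.19226881e-01  1.78506288e+00  2.06521896e-04
  1.47404899e+00 -3.46112939e-01]
[0.0544 0.0545 0.0545 0.0548 0.0547 0.055  0.0551 0.0555] [0.00499676 0.05489231]
[ 1.2474e+01  1.2141e+01 -2.4600e-01  2.0000e-03 -0.0000e+00  7.1800e-01]
```

View pics/t5.png

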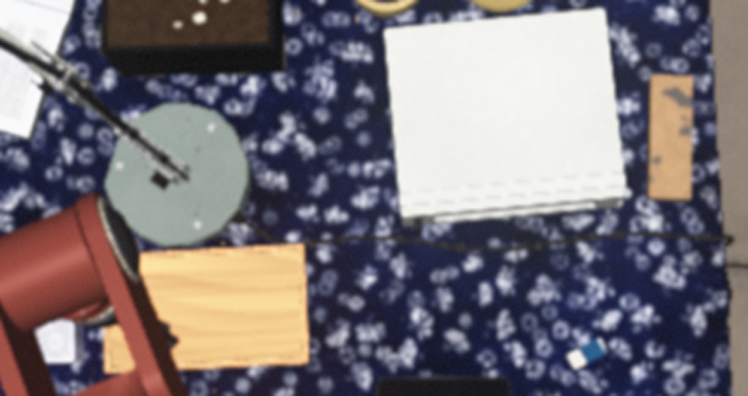

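The crop shows the cabinet with the door shut flush along its front, at (515,205). The stand is empty at (220,305), the whetstone and eraser are untouched, and the door's front line is parallel to the cabinet within 5 mrad.

>>> {"op": "arm_command", "data": {
  "plan": [
    [[3,3,0,0,0,0.12],[6,6,0,0,0,0.24],[9,9,0,0,0,0.36],[12.5,12.1,0,0,0,0.48],[12.5,12.1,0,0,0,0.6],[12.5,12.1,0,0,0,0.718],[12.5,12.1,0,0,0,0.718],[12.5,12.1,0,0,0,0.718],[12.5,12.1,0,0,0,0.718]]
  ]
}}

```text
t: 44.77
tool_pos: [0.4847, 0.4494, 0.4018]
tool_rot: [2.198, 2.244, 0.001]
contact_force: [-0.8, 0.4, 0.3]
opening: 0.0854
grip_force: 0.0
```

Run:
```python
from h import *
o=get_obs();print(o['tool_pos'],o['t'],o['q'])
snap('wrist'); W=cloud('wrist')
m=(W[...,2]>0.076)&(W[...,2]<0.09)&(W[...,0]>.4)&(W[...,0]<.56)&(W[...,1]>.4)&(W[...,1]<.6)
p=W[m][:,:2]; print('bar',m.sum(),(p.min(0)+p.max(0))/2,p.min(0),p.max(0),np.polyfit(p[:,1],p[:,0],1),np.median(W[m][:,2]))
y=(p[:,1].min()+p[:,1].max())/2; x=np.polyval(np.polyfit(p[:,1],p[:,0],1),y)
print(rel([x,y,.16],.02),rel([x,y,.079],.02))
```

```text
[0.48468941 0.44936701 0.40175898] 44.7667 [6.35099776e-01 1.37633066e-01 1.52713829e+00 2.56010183e-06
 1.47643294e+00 6.14444553e-01]
bar 2326 [0.48472036 0.49881578] [0.47822812 0.44907008] [0.4912126  0.54856148] [-0.01749226  0.49340693] 0.08291637664010973
[ 4.952  0.093  8.712  0.    -0.    -0.   ] [ 4.95   0.091 16.812  0.    -0.    -0.   ]
```

>>> {"op": "arm_command", "data": {
  "plan": [
    [[2.5,0.1,4,0,0,0],[5,0.1,7,0,0,0],[5,0.1,10,0,0,0],[5,0.1,12,0,0,0],[5,0.1,14,0,0,0],[5,0.1,16,0,0,0],[5,0.1,16.7,0,0,0],[5,0.1,16.7,0,0,0],[5,0.1,16.7,0,0,0]]
  ]
}}

```text
t: 45.57
tool_pos: [0.485, 0.4996, 0.2351]
tool_rot: [2.201, 2.241, 0.001]
contact_force: [0.3, 0.1, -0.0]
opening: 0.0855
grip_force: 0.0
```

>>> {"op": "arm_command", "data": {
  "plan": [
    [[0,0,0,0,0,0],[0,0,0,0,0,0],[0,0,0,0,0,0],[0,0,0,0,0,0],[0,0,0,0,0,0],[0,0,0,0,0,0],[0,0,0,0,0,0],[0,0,0,0,0,0],[0,0,0,0,0,0],[0,0,0,0,0,0]]
  ],
  "gripper": 1,
  "force": 90
}}

```text
t: 46.4
tool_pos: [0.4848, 0.5001, 0.2351]
tool_rot: [2.201, 2.241, 0.001]
contact_force: [-1.2, -0.3, 3.4]
opening: 0.0099
grip_force: 89.7
```

>>> {"op": "arm_command", "data": {
  "plan": [
    [[0,0,-1,0,0,0],[0,0,-2,0,0,0],[0,0,-4,0,0,0],[0,0,-6,0,0,0],[0,0,-8,0,0,0],[0,0,-10,0,0,0],[0,0,-10,0,0,0],[0,0,-10,0,0,0]]
  ]
}}

```text
t: 47.07
tool_pos: [0.4849, 0.5001, 0.3365]
tool_rot: [2.201, 2.241, 0.005]
contact_force: [-0.1, -0.4, -1.8]
opening: 0.0098
grip_force: 88.9
```

>>> {"op": "arm_command", "data": {
  "plan": [
    [[-4,0,0,0,0,0],[-7,0,0,0,0,0],[-10,0,0,0,0,0],[-13,0,0,0,0,0],[-16,0,0,0,0,0],[-19,0,0,0,0,0],[-22,0,0,0,0,0],[-24,0,0,0,0,0],[-25.6,0,0,0,0,0],[-25.6,0,0,0,0,0],[-25.6,0,0,0,0,0],[-25.6,0,0,0,0,0]]
  ]
}}

```text
t: 48.07
tool_pos: [0.4889, 0.2442, 0.3333]
tool_rot: [-2.201, -2.24, 0.002]
contact_force: [-0.3, -1.5, -1.1]
opening: 0.0094
grip_force: 88.9
```

Run:
```python
from h import *
o=get_obs();print(o['tool_pos'],o['opening'],rel([.4897,.2438,.2431-tcp_to_grasp],.022))
snap('top');snap('wrist'); im=np.load('last_wrist.npz')['im'];cv2.imwrite('pics/w6.png',im)
```

```text
[0.48889997 0.24417044 0.33326719] 0.009381255135922511 [-3.700e-02  9.800e-02  9.017e+00 -2.000e-03  0.000e+00 -4.000e-03]
```

View pics/w6.png

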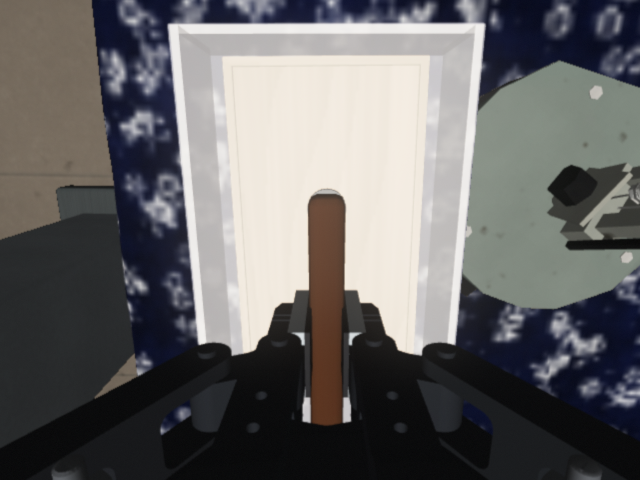

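The picture shows the stand through the clear cover, centred under it, with its far rim corners at (222,57) and (429,57).

Run:
```python
from h import *
print(ray('wrist',222,57,.013),ray('wrist',429,57,.013))
print(ray('wrist',243,345,.013),ray('wrist',413,345,.013))
```

```text
[0.415934   0.36149501 0.013     ] [0.55504995 0.36418777 0.013     ]
[0.42230556 0.14560769 0.013     ] [0.56107641 0.14854071 0.013     ]
```

>>> {"op": "arm_command", "data": {
  "plan": [
    [[0,0.1,2,0,0,0],[0,0.1,4,0,0,0],[0,0.1,5.5,0,0,0],[0,0.1,6.5,0,0,0],[0,0.1,6.5,0,0,0],[0,0.1,6.5,0,0,0]]
  ]
}}

```text
t: 48.67
tool_pos: [0.4901, 0.2444, 0.2692]
tool_rot: [-2.2, -2.242, 0.001]
contact_force: [0.2, -0.6, -1.6]
opening: 0.0101
grip_force: 88.8
```

>>> {"op": "arm_command", "data": {
  "plan": [
    [[0,-0.05,0.6,0,0,-0.008],[0,-0.05,1.1,0,0,-0.008],[0,-0.05,1.6,0,0,-0.008],[0,-0.05,2,0,0,-0.008],[0,-0.05,2.3,0,0,-0.008],[0,-0.05,2.5,0,0,-0.008],[0,-0.05,2.5,0,0,-0.008],[0,-0.05,2.5,0,0,-0.008]]
  ]
}}

```text
t: 49.33
tool_pos: [0.4898, 0.2439, 0.2445]
tool_rot: [-2.193, -2.25, 0.0]
contact_force: [-0.6, -0.3, -1.4]
opening: 0.0105
grip_force: 89.0
```

>>> {"op": "arm_command", "data": {
  "plan": [
    [[0,0,0.1,0,0,0],[0,0,0.2,0,0,0],[0,0,0.2,0,0,0]]
  ]
}}

```text
t: 49.58
tool_pos: [0.49, 0.244, 0.2432]
tool_rot: [2.192, 2.25, 0.001]
contact_force: [0.3, -0.3, -0.1]
opening: 0.0101
grip_force: 89.2
```

Cover is at floor height, not on the rim, and the load is coming off. Release, retreat and check.

>>> {"op": "arm_command", "data": {
  "plan": [
    [[0,0,0.1,0,0,0],[0,0,0.1,0,0,0],[0,0,0.1,0,0,0]]
  ]
}}

```text
t: 49.83
tool_pos: [0.4901, 0.2441, 0.2431]
tool_rot: [2.192, 2.25, 0.0]
contact_force: [-3.1, -0.7, 6.7]
opening: 0.01
grip_force: 90.0
```

>>> {"op": "arm_command", "data": {
  "plan": [
    [[0,0,0,0,0,0],[0,0,0,0,0,0],[0,0,0,0,0,0],[0,0,0,0,0,0],[0,0,0,0,0,0],[0,0,0,0,0,0],[0,0,0,0,0,0],[0,0,0,0,0,0],[0,0,-3,0,0,0],[0,0,-6,0,0,0],[-1.5,0,-9,0,0,0],[-3,0,-12,0,0,0]]
  ],
  "gripper": -1
}}

```text
t: 50.83
tool_pos: [0.4902, 0.214, 0.3627]
tool_rot: [-2.191, -2.251, 0.001]
contact_force: [0.9, -0.2, -0.1]
opening: 0.0855
grip_force: 0.0
```

>>> {"op": "arm_command", "data": {
  "plan": [
    [[-1,0,-3,0,0,0],[-1.5,0,-4,0,0,0],[-1.5,0,-4,0,0,0],[-1.5,0,-4,0,0,0]]
  ]
}}

```text
t: 51.17
tool_pos: [0.4908, 0.1989, 0.4011]
tool_rot: [-2.193, -2.249, -0.0]
contact_force: [-0.2, -0.1, 0.0]
opening: 0.0857
grip_force: 0.0
```

Run:
```python
from h import *
o=get_obs();print(o['tool_pos'],o['t'])
snap('wrist','w7.png'); W=cloud('wrist')
m=(W[...,2]>0.082)&(W[...,2]<0.1)&(W[...,0]>.4)&(W[...,0]<.56)&(W[...,1]>.17)&(W[...,1]<.32)
p=W[m]; print('bar',m.sum(),(p.min(0)+p.max(0))/2,p[:,1].min(),p[:,1].max(),np.polyfit(p[:,1],p[:,0],1),np.polyfit(p[:,1],p[:,2],1),np.median(p[:,2]))
snap('top');W=cloud('top')
m=((W[...,2]>.112)&(W[...,2]<.128)&(W[...,1]>-.25)&(W[...,1]<.03)&(W[...,0]<.68)&(W[...,0]>.5)); p=W[m][:,:2]-TC
x=p@[np.cos(TY),np.sin(TY)];y=p@[-np.sin(TY),np.cos(TY)]
b=np.arange(-.12,.1,.03); xs=[np.percentile(x[(y>q)&(y<q+.03)],2) for q in b]; print(np.round(xs,4))
```

```text
[0.49084894 0.19894687 0.40110811] 51.1667
bar 2437 [0.49038218 0.24294144 0.09012152] 0.19296121307449537 0.2929216674889278 [-0.02672228  0.49684429] [-0.00301284  0.09154459] 0.09091607267585111
[0.0543 0.055  0.0548 0.0549 0.0552 0.0549 0.055  0.055 ]
```

View pics/w7.png

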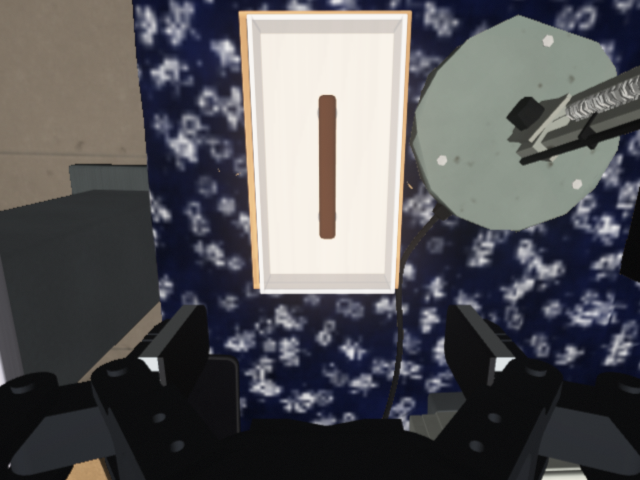

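The picture shows the cover back inside the rim with its bar level, z 0.091, as at the start. The bar is at (327,165) and the door still reads flush, so I hand in.

```bash
python3 -c "
from station import finish_job
print(finish_job())"
```

```text
the job is handed in; nothing more can be done
None
```

The job is handed in at about 51 s: all three blanks were lying flat in the tray before I pushed it home, the door is shut on its catch, and the cover is back inside its stand's rim. Blank a was knocked about 22 mm to the rear wall partway through; I checked it still lay flat and left it there.

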